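Stack a mallet head on the pin jig and scan its job label

ROBOT

A 7-joint arm with a two-finger parallel gripper is mounted at the origin on the work surface. World frame = base frame: x ahead of the robot, y to its left, z up, the work surface at z = 0. Lengths are in mm, angles in rad, forces in N, time in s.
With the tool pointing down it reaches from about 400 to 850 mm from the base axis. Payload 6.9 kg.
Tool frame: the origin (TCP) lies midway between the tips of the shut fingers; the grasp point (between the pads) lies 19 mm behind it; z points along the fingers, y is the line along which they close (so a half turn about z gives the same grasp; the last joint's range is limited). The gripper opens to 85 mm and grips with 20 to 120 N. Pads are 22 mm wide; open, the fingers measure 114 mm over their backs; the gripper's body (76 mm by 85 mm) begins 54 mm behind the grasp point. The pads swing forward as they close: fully open they stand 13 mm farther back than shut.
Start: joints at [-1.008, 0.507, -0.238, 1.5, 0.126, 1.149, -0.155], TCP at [275.69, 560.898, 231.275] pointing down, gripper open.
Joint ranges: [-3.08, 3.08], [-0.24, 2.05], [-1.43, 1.35], [0, 2.5], [-1.52, 4.66], [0.17, 1.96], [-2.89, 2.89]. Speed limits (rad/s): [2.39, 2.39, 3.14, 3.14, 3.14, 3.14, 3.14].

INTERFACE

Orientations are given as a unit quaternion [w, x, y, z].
In Python, from station import state, capture, camera_info, sign_off, regions_of, place_of gives the robot as it stands. The module is installed in compiled form; this text tells all that it offers.
- The arm moves only by the tool servo_tool, never from a script. Its argument "deltas" is a list of rows, each a list of 6 numbers: the shift along the tool's x, y, z in m, then the turn, a rotation vector about the tool's x, y, z in rad. In form: [[dx, dy, dz, rx, ry, rz], ...]. A call has 1 to 8 rows; each row shifts and turns the commanded pose from where the row before left it, along the tool's axes as they then stand; what a row does not reach is not made up. A row lasts 1/8 s, in which the tool goes at most 62.5 mm and 10.7 degrees, less where a joint would pass 70% of its speed; a pose out of reach is approached as far as the arm can. A call with a gripper value outside its range is refused whole. "jaw" is the opening, from -1 (shut) to 1 (fully open), set as the call begins (left out, the last holds). The fingers move at their own pace and stop on an object; "newtons" is the grip in N (left out, the last holds). Time passes only in rows, so rows that do not move let the fingers close. It gives the time, the measured TCP pose, the force and the opening at its end, in the units of the state.
- state(): the state, without advancing time (a new reading comes with each control period).
- capture(name): name is "scene" or "side" or "wrist"; returns (picture, depth): 384x512x3 uint8, blue, green, red; 384x512 float32, mm along the optical axis (not along the pixel's ray), 0 where there is no reading.
- camera_info(name): a dict with "mtx" (3x3 intrinsics, pixels), "R" (3x3) and "t" (3): a world point X has camera coordinates R X + t; the wrist camera has in their place "hand_eye" (4x4, takes a point from camera to tool coordinates, whose origin is the TCP and whose axes are the flange's). Camera axes: x right, y down, z forward; pixel columns grow to the right and rows downward; lengths in mm; the calibration is good to about 2 mm. A picture is of the moment at which its call begins: read the wrist's pose just before it. camera_info takes no time and is no camera call.
- sign_off(): hands the job in, once; it reports no verdict.
Trained networks look in the newest picture that a camera, given by its name, has taken for a name from the list of things; names that differ only in an ending like _2 or _b are one class to them, and where a whole thing is asked for, a point or a joint stands for the part that bears it (a point fixed in the world has none). Each returns a list of dicts, best first, with "p" (0 to 1); they miss things now and then, are a little off and sometimes report something else, mostly with a low value. They report only what shows in the picture. A call takes as long as a camera call. They do not tell look-alikes from the thing itself.
- regions_of(camera, target): "region" (384x512 bool, what is visible of it) and "rect" ([left, top, width, height] in pixels, round what is visible of it).
- place_of(camera, target): "point" ([column, row] in pixels: a listed point, or the origin of a listed thing).
The state is a dict: "time": time; "joints": joint angles; "joint_vel": joint speeds; "joint_efforts": joint torques, N m; "ee_pos": TCP position; "ee_rot": TCP orientation; "force": force on the tool from outside, world axes, zero at the start; "wrist_torque": the same for the moment, N m; "grip_width": finger opening in mm.
Only numpy, scipy, OpenCV 4.12 (cv2) and the standard library are available. Lean on these libraries where they do the work, as an engineer would, in place of code of your own. Each camera call takes 0.05 s, during which the arm holds its last target. There are 200 camera calls.

TASK

Put every wooden mallet-head layer that is on the table onto the three pins of the blue jig, each fully down, and then the aluminium pressing plate on top of them, fully down too. Then pick up the scanner, aim its window squarely at the middle of the code label on the slanted stand from 7 to 18 cm away and keep it still for two seconds, and lay it back in the middle of its black mat, right way up. Leave the glue bottle, sander, stack of rounds and brush where they are.

Things in the scene. Friction and masses are not known exactly. Their poses are not given: they have to be found in the camera images.
- jig: Blue block fixed to the bench, 170 x 76 x 20 mm (x, y, z). Origin: centre of underside; x along its length. Three upright steel pins, 8 mm thick, at (x, y) = (50, 13), (50, -13), (-50, 0) mm, the pattern of the holes, rise to 90 mm above the bench (70 above the block; the last 8 mm taper to 3 mm). Place and yaw (within 0.5 rad of 0) vary.
- jig_seat (a point): Point at the centre of the jig's top face, 20 mm above the bench, where the centre of the lowest layer's underside comes to rest; axes as the jig's. A layer's origin sits 0, 18 or 36 mm above it, the plate's 36 mm (on two layers) or 54 mm (on three).
- layer1: Pale wooden mallet-head layer 130 x 52 x 18 mm (x, y, z), 90 g, flat on the table at any yaw. Origin: centre of underside; x along its length, z up. Three 10.5 mm through holes at (x, y) = (50, 13), (50, -13), (-50, 0) mm in its frame: a pair near the +x end, one near the -x end, so it fits the pins only one way round. Two or three of the layers are present.
- layer2: Dark brown wooden mallet-head layer 130 x 52 x 18 mm (x, y, z), 90 g, flat on the table at any yaw. Origin: centre of underside; x along its length, z up. Three 10.5 mm through holes at (x, y) = (50, 13), (50, -13), (-50, 0) mm in its frame: a pair near the +x end, one near the -x end, so it fits the pins only one way round. Two or three of the layers are present.
- layer3: Mid-brown wooden mallet-head layer 130 x 52 x 18 mm (x, y, z), 90 g, flat on the table at any yaw. Origin: centre of underside; x along its length, z up. Three 10.5 mm through holes at (x, y) = (50, 13), (50, -13), (-50, 0) mm in its frame: a pair near the +x end, one near the -x end, so it fits the pins only one way round. Two or three of the layers are present.
- plate: Aluminium plate 130 x 52 x 8 mm (x, y, z), 200 g, with a red grip block 50 x 18 x 30 mm on its top's middle (8 to 38 mm above the origin), gripped across its 18 mm. Flat on the table, any yaw. Origin: centre of underside; x along its length, z up. Three 10.5 mm through holes at (x, y) = (50, 13), (50, -13), (-50, 0) mm in its frame: a pair near the +x end, one near the -x end, so it fits the pins only one way round.
- scanner: Handheld code scanner, 180 g, lying right way up on its mat. Grey handle 34 mm wide (y), 30 mm high, x from -70 to 50 mm; black head 44 mm wide, 34 mm high, x from 45 to 75 mm. Origin: centre of the underside, near the centre of mass (grip it here, across the 34 mm); x points to the head, z up.
- window: Red window of the scanner, rigidly on the front of its head at (75.5, 0, 22) mm in the scanner's frame. Its own x axis is the line of sight: in the scanner's frame it points forward and 0.7 rad (40 degrees) downward; its y is the scanner's y.
- label: White square code label with black bars, 70 x 70 mm, fixed on the slanted face of the stand, about 120 mm above the bench. Origin: its middle. Its own x axis points straight out of its face, 0.7 rad above the horizontal, on the whole towards the robot; y is level.
- stand: Small wooden card stand fixed to the bench, foot 130 x 100 mm, slanted board to about 165 mm high and 100 mm wide. Origin: underside, 20 mm nearer the robot than the middle of its foot at yaw 0; its label faces its own -x and upward. Its place and yaw (within about 0.4 rad of 0) vary.
- mat: Black rubber mat fixed to the bench, 190 x 90 x 3 mm (x, y, z), on which the scanner lies. Origin: centre of its underside; x along its length.
- glue: Glue bottle 54 mm across, 150 mm high, origin under its middle. Bystander; leave it where it is.
- sander: Blue and black orbital sander, 120 mm across, about 105 mm high, origin under its middle. Bystander; leave it where it is.
- rounds: Stack of pale wooden rounds glued together, 90 mm across, 70 mm high, origin under its middle. Bystander; leave it where it is.
- brush: Brush lying on the bench, origin under its middle. Bystander; leave it where it is.
Not all that is in view belongs to the job. What is shaped like the layer3 but red is not meant.

How it is judged:
By the outcome, as a careful person would: the job done as asked, in the order asked, and still so for the second after the job is handed in, with the robot touching nothing.
Of layer1, layer2, layer3 only 2 to 3 are there at a start; the rules pass over those that are not, and their reading is None.
At some moment in a run one of layer1, layer2, layer3, plate may be knocked a few centimetres aside while the robot is not near it.
It also fails if it takes over 210 s, if anything falls off the work surface, if the arm or the gripper's body presses on something with over 40 N, if the wrist force passes 120 N, or if a joint passes its speed limit or range.

## Working session

There is one attempt and no reset: what is moved stays moved. The work goes in short steps, Python scripts to look and compute and a tool call to move; the robot and the scene stay as the last step left them, time stands still between calls to the robot, and variables do not carry over. Pictures are saved under pics/ and viewed, on a budget of 14 in all, crops included, one or two more only if the job needs it, and the job is handed in when it is done.

Besides the shell and the picture viewer there is one more tool, called after "Request:" as name(argument=value, ...), one argument or row to a line, values as JSON. servo_tool: Moves the arm, as the interface text tells. Its arguments: {"type":"object","properties":{"deltas":{"type":"array"},"jaw":{"type":"number"},"newtons":{"type":"number"}},"required":["deltas"]}

```bash
mkdir -p pics; ls
cat > h.py <<'E'
import numpy as np, cv2
from station import *
from scipy.spatial.transform import Rotation as Ro
def q2R(q): return Ro.from_quat([q[1],q[2],q[3],q[0]]).as_matrix()
def cloud(name,st=None):
    st=state(); img,d=capture(name); ci=camera_info(name); K=np.array(ci['mtx'])
    v,u=np.mgrid[0:384,0:512]
    P=np.stack([(u-K[0,2])/K[0,0]*d,(v-K[1,2])/K[1,1]*d,d],-1)
    if name=='wrist':
        H=np.array(ci['hand_eye']); P=P@H[:3,:3].T+H[:3,3]
        P=P@q2R(st['ee_rot']).T+np.array(st['ee_pos'])
    else:
        P=(P-np.array(ci['t']).ravel())@np.array(ci['R'])
    P[d==0]=np.nan
    return img,d,P
E
python3 - <<'E'
from h import *
s=state();print({k:np.round(v,3) for k,v in s.items()})
for n in ['scene','side']:
    i,d,P=cloud(n); cv2.imwrite(f'pics/{n}0.png',i); np.savez(f'{n}0.npz',i=i,d=d,P=P)
    for t in ['jig','layer1','layer2','layer3','plate','scanner','window','label','stand','mat','glue','sander','rounds','brush','jig_seat']:
        pl=[(np.round(x['point'],0).tolist(),round(x['p'],2)) for x in place_of(n,t)[:3]]
        for q,p in pl:
            c,r=int(q[0]),int(q[1])
            if 0<=c<512 and 0<=r<384: print(n,t,q,p,np.round(P[r,c],0))
print(state()['time'])
E
```

```text
pics
{'time': np.float64(0.0), 'joints': array([-1.009,  0.508, -0.238,  1.501,  0.126,  1.149, -0.155]), 'joint_vel': array([ 0.001,  0.   , -0.   ,  0.001,  0.001,  0.001, -0.   ]), 'joint_efforts': array([-0.0000e+00, -6.2058e+01, -2.1870e+00, -2.4966e+01,  1.3000e-02,
        1.2000e-02,  0.0000e+00]), 'ee_pos': array([275.5  , 560.421, 230.429]), 'ee_rot': array([-0.   ,  0.226,  0.974, -0.001]), 'force': array([0.12 , 0.37 , 0.147]), 'wrist_torque': array([ 0.031,  0.05 , -0.063]), 'grip_width': np.float64(85.561)}
scene jig [253.0, 214.0] 0.6 [564. -93.  67.]
scene jig [124.0, 249.0] 0.22 [ 489. -516.   24.]
scene layer1 [298.0, 151.0] 0.82 [304. 224.  21.]
scene layer1 [293.0, 180.0] 0.77 [445. 125.  24.]
scene layer1 [339.0, 203.0] 0.76 [616. 219.  26.]
scene layer2 [298.0, 151.0] 0.82 [304. 224.  21.]
scene layer2 [293.0, 180.0] 0.77 [445. 125.  24.]
scene layer2 [339.0, 203.0] 0.76 [616. 219.  26.]
scene layer3 [298.0, 151.0] 0.82 [304. 224.  21.]
scene layer3 [293.0, 180.0] 0.77 [445. 125.  24.]
scene layer3 [339.0, 203.0] 0.76 [616. 219.  26.]
scene plate [187.0, 260.0] 
[... 1119 characters left out ...]
side plate [246.0, 272.0] 0.71 [ 421. -314.   14.]
side plate [212.0, 145.0] 0.63 [455. 357.  13.]
side scanner [312.0, 264.0] 0.71 [ 624. -354.   33.]
side label [314.0, 156.0] 0.7 [779.  49. 121.]
side label [310.0, 265.0] 0.31 [ 618. -353.   28.]
side stand [304.0, 181.0] 0.81 [746.  42.  12.]
side stand [292.0, 152.0] 0.49 [748. 192.  39.]
side mat [311.0, 264.0] 0.87 [ 622. -352.   31.]
side glue [331.0, 227.0] 0.69 [ 755. -203.    7.]
side sander [258.0, 122.0] 0.84 [665. 396.  63.]
side rounds [294.0, 151.0] 0.81 [759. 198.  37.]
side rounds [307.0, 265.0] 0.42 [ 609. -351.   29.]
side brush [282.0, 328.0] 0.82 [ 468. -530.   13.]
side jig_seat [253.0, 215.0] 0.57 [506. -90.  25.]
1.6
```

```bash
python3 -c "
import cv2,numpy as np
a=cv2.imread('pics/scene0.png');cv2.imwrite('pics/s0.png',cv2.resize(a,(800,600),interpolation=cv2.INTER_CUBIC))"
```

```text
(no output)
```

View pics/s0.png

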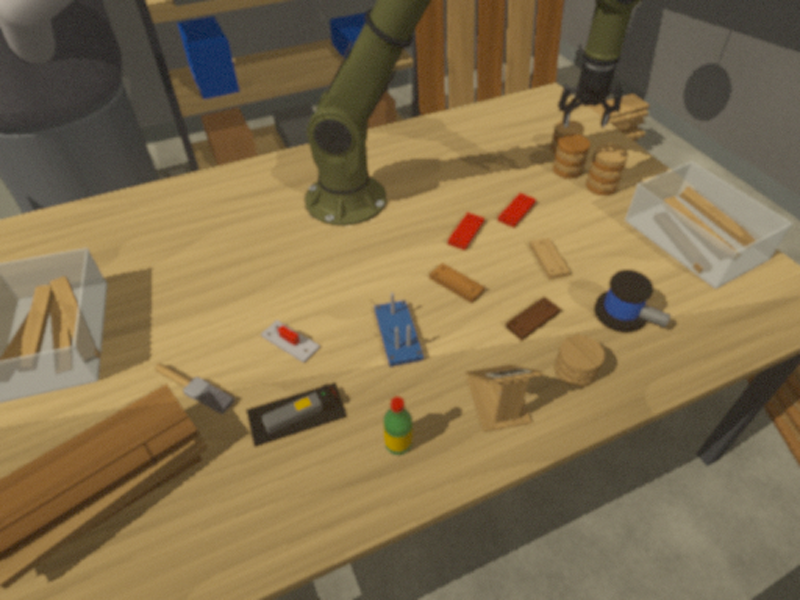

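View pics/side0.png

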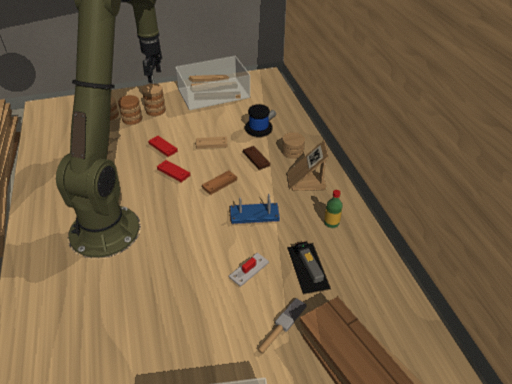

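The scene shows three layers: pale at about (457,350) mm, dark at about (600,220) and mid-brown at about (435,125). The two red ones are decoys. The plate is at about (420,-314), the scanner and mat at about (620,-350), the jig at about (510,-91) and the stand at about (780,45). I'll look closer with the wrist camera.

```bash
cat >> h.py <<'E'
def plan(p,yaw=None,vmax=55,n=None):
    """rows to bring TCP (tool down) to p with tool-x yaw"""
    s=state(); R=q2R(s['ee_rot']); p0=np.array(s['ee_pos']); d=np.array(p,float)-p0
    if yaw is None: Rt=R
    else:
        c,sn=np.cos(yaw),np.sin(yaw); Rt=np.array([[c,sn,0],[sn,-c,0],[0,0,-1]])
    rv=Ro.from_matrix(R.T@Rt).as_rotvec()
    n=n or int(max(np.ceil(np.linalg.norm(d)/vmax),np.ceil(np.linalg.norm(rv)/0.17),1))
    r=rv/n; Rc=R.copy(); rows=[]
    for i in range(n):
        rows.append([round(float(x),4) for x in Rc.T@d/n/1000]+[round(float(x),3) for x in r]); Rc=Rc@Ro.from_rotvec(r).as_matrix()
    print('t',round(float(s['time']),2),'at',np.round(p0,1),'n',n)
    for i in range(0,n,8): print(rows[i:i+8])
def st():
    s=state(); R=q2R(s['ee_rot']); print('t',round(float(s['time']),2),'pos',np.round(s['ee_pos'],1),'yaw',round(float(np.arctan2(R[1,0],R[0,0])),3),'tilt',np.round(R[:,2],3),'j',np.round(s['joints'],2),'F',np.round(s['force'],1),'w',round(float(s['grip_width']),1))
E
python3 - <<'E'
from h import *
st(); c=camera_info('wrist'); print(np.round(c['hand_eye'],3),c['mtx'])
plan([440,270,330])
# rough geometry from scene & side clouds by height
for n in ['side']:
    z=np.load(n+'0.npz'); P=z['P']; i=z['i']
    for nm,q in dict(pale=(213,146),mid=(219,182),dark=(257,157),plate=(249,268),scanner=(312,262),jig=(254,214)).items():
        x0=P[q[1],q[0],:2]
        m=(P[...,2]>8)&(np.hypot(P[...,0]-x0[0],P[...,1]-x0[1])<85)
        pts=P[m][:,:2].astype(np.float32); print(nm,len(pts),cv2.minAreaRect(pts), np.round(np.nanmedian(P[m][:,2])))
E
```

```text
t 1.6 pos [275.7 560.9 231.3] yaw 2.685 tilt [-0. -0. -1.] j [-1.01  0.51 -0.24  1.5   0.13  1.15 -0.15] F [ 0.1  0.3 -1.2] w 85.5
[[ 1.00000e-03 -9.59000e-01 -2.83000e-01  7.16800e+01]
 [ 1.00000e+00  1.00000e-03  0.00000e+00 -3.17000e-01]
 [-0.00000e+00 -2.83000e-01  9.59000e-01 -1.42499e+02]
 [ 0.00000e+00  0.00000e+00  0.00000e+00  1.00000e+00]] [[332.60594198   0.         255.30937853]
 [  0.         332.60594198 189.05389728]
 [  0.           0.           1.        ]]
t 1.6 at [275.7 560.9 231.3] n 7
[[-0.0394, -0.0269, -0.0141, 0.0, 0.0, 0.0], [-0.0394, -0.0269, -0.0141, 0.0, 0.0, 0.0], [-0.0394, -0.0269, -0.0141, 0.0, 0.0, 0.0], [-0.0394, -0.0269, -0.0141, 0.0, 0.0, 0.0], [-0.0394, -0.0269, -0.0141, 0.0, 0.0, 0.0], [-0.0394, -0.0269, -0.0141, 0.0, 0.0, 0.0], [-0.0394, -0.0269, -0.0141, 0.0, 0.0, 0.0]]
pale 285 ((452.528564453125, 351.1242370605469), (120.49739074707031, 129.7176055908203), 82.12922668457031) 17.0
mid 380 ((433.212158203125, 123.65757751464844), (135.24588012695312, 103.58053588867188), 49.786094665527344) 17.0
dark 309 ((631.7828979492188, 238.2200927734375), (103.81021881103516, 142.92529296875), 16.904052734375) 17.0
plate 302 ((428.42364501953125, -302.7021179199219), (140.89016723632812, 53.033470153808594), 30.09853744506836) 12.0
scanner 550 ((621.5667724609375, -340.070068359375), (155.90391540527344, 82.86387634277344), 74.77864837646484) 31.0
jig 841 ((516.2940673828125, -69.27832794189453), (87.11080932617188, 165.46737670898438), 78.3028335571289) 20.0
```

Request:
servo_tool(
  deltas=[
    [-0.0394,-0.0269,-0.02,0,0,0],
    [-0.0394,-0.0269,-0.02,0,0,0],
    [-0.0394,-0.0269,-0.02,0,0,0],
    [-0.0394,-0.0269,-0.02,0,0,0],
    [-0.0394,-0.0269,-0.02,0,0,0],
    [-0.0394,-0.0269,-0.02,0,0,0],
    [-0.0394,-0.0269,-0.02,0,0,0],
    [0,0,0,0,0,0],
  ],
)

```text
time: 2.6
ee_pos: [442.9, 266.6, 373.0]
ee_rot: [0.002, 0.23, 0.973, 0.0]
force: [-0.3, 0.5, 0.7]
grip_width: 85.1
```

Run:
```python
from h import *
st()
i,d,P=cloud('wrist'); np.savez('w1.npz',i=i,d=d,P=P); st()
cv2.imwrite('pics/w1.png',cv2.resize(i,(800,600),interpolation=cv2.INTER_CUBIC))
m=((P[...,2]>10)&(P[...,2]<26)).astype(np.uint8)
n,l,s,c=cv2.connectedComponentsWithStats(m)
for k in range(1,n):
    if s[k,4]>400:
        q=P[l==k]; print(s[k],np.round(c[k]),cv2.minAreaRect(q[:,:2].astype(np.float32)),np.nanmedian(q[:,2]),i[l==k].mean(0).round())
print('table z',np.nanmedian(P[...,2]))
```

```text
t 2.6 pos [442.9 266.6 373. ] yaw 2.677 tilt [ 0.004 -0.    -1.   ] j [-0.48  0.25 -0.15  1.52  0.04  1.38  0.47] F [-0.3  0.5  0.7] w 85.1
t 2.65 pos [441.1 268.9 372. ] yaw 2.681 tilt [ 0.001  0.001 -1.   ] j [-0.48  0.25 -0.16  1.52  0.04  1.38  0.47] F [ 0.5  0.1 -1.8] w 85.5
[ 150    0   72   92 3528] [184.  42.] ((275.42254638671875, 241.2815704345703), (52.73424530029297, 129.46310424804688), 37.72345733642578) 18.082701678105593 [ 36.  41. 209.]
[ 302   64   54   97 3215] [329. 111.] ((457.2975158691406, 381.205322265625), (52.586063385009766, 130.21400451660156), 79.427490234375) 18.02598697849953 [104. 158. 207.]
[ 127  136   89   77 2808] [171. 174.] ((434.5879211425781, 126.6961669921875), (130.19284057617188, 53.094261169433594), 24.99720001220703) 17.950979234229692 [ 65. 114. 175.]
[ 373  188   76   70 1644] [401. 213.] ((663.5394287109375, 424.81280517578125), (90.57637023925781, 119.42581176757812), 23.42816734313965) 19.784034184931187 [33. 31. 31.]
[ 243  203   81   71 2395] [283. 238.] ((609.5430297851562, 233.66192626953125), (53.358970642089844, 129.91200256347656), 14.51809024810791) 17.858337611945785 [37. 57. 95.]
[  55  217   64   77 2649] [ 88. 250.] ((494.81591796875, -63.084495544433594), (77.28073120117188, 123.76875305175781), 78.64842224121094) 19.855718233882385 [145.  96.  53.]
[190 308  56  25 687] [217. 319.] ((696.483642578125, 64.71479797363281), (100.0174789428711, 17.67293930053711), 77.99944305419922) 18.242950252451408 [ 62.  94. 122.]
table z 0.6200124008518628
```

View pics/w1.png

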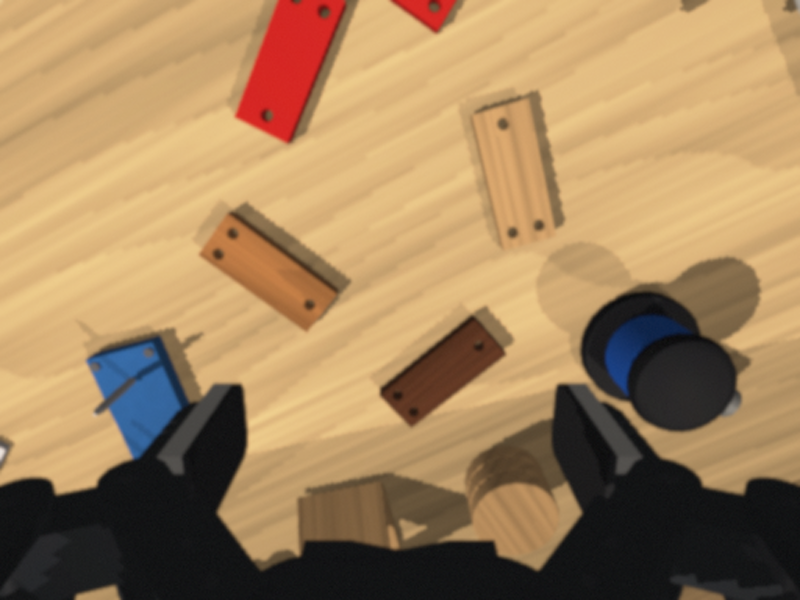

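The wrist picture shows the pale layer at about (518,170), mid-brown at (270,268), dark at (443,370) and the jig at lower left. The hole pairs are clear on all three.

```bash
cat >> h.py <<'E'
def rectfit(P,x0,zlo=10,zhi=26,r=90):
    """layer rect: centre & axis yaw (mod pi) from the top face"""
    m=(P[...,2]>zlo)&(P[...,2]<zhi)&(np.hypot(P[...,0]-x0[0],P[...,1]-x0[1])<r)
    m=m.astype(np.uint8); n,l,s,c=cv2.connectedComponentsWithStats(m)
    k=1+np.argmax(s[1:,4]); q=P[l==k][:,:2].astype(np.float32)
    (cx,cy),_,_=cv2.minAreaRect(q); b=cv2.boxPoints(cv2.minAreaRect(q))
    e=[b[1]-b[0],b[2]-b[1]]; L=e[np.argmax([np.linalg.norm(v) for v in e])]
    return np.array([cx,cy]),np.arctan2(L[1],L[0]),sorted(np.linalg.norm(v) for v in e),l==k
def holes(img,P,mask,zref,want=3):
    """dark blobs inside the convex hull of the mask, as world xy on plane zref"""
    cs,_=cv2.findContours(mask.astype(np.uint8),0,2); h=cv2.convexHull(np.vstack(cs)); f=np.zeros(mask.shape,np.uint8); cv2.fillConvexPoly(f,h,1)
    f=cv2.erode(f,np.ones((5,5)))
    g=cv2.cvtColor(img,cv2.COLOR_BGR2GRAY).astype(float)
    bl=cv2.medianBlur(g.astype(np.uint8),21).astype(float)
    w=np.clip(bl-g-6,0,None)*f
    n,l,s,c=cv2.connectedComponentsWithStats((w>4).astype(np.uint8))
    o=[]
    for k in range(1,n):
        ys,xs=np.where(l==k); ww=w[ys,xs]; o.append((ww.sum(),(xs*ww).sum()/ww.sum(),(ys*ww).sum()/ww.sum()))
    return sorted(o)[::-1][:want]
def ray(name,u,v,z,s=None):
    s=s or state(); ci=camera_info(name);K=np.array(ci['mtx']);r=np.array([(u-K[0,2])/K[0,0],(v-K[1,2])/K[1,1],1])
    H=np.array(ci['hand_eye']);R=q2R(s['ee_rot']);o=R@H[:3,3]+s['ee_pos'];r=R@H[:3,:3]@r
    return (o+r*(z-o[2])/r[2])[:2]
def layerfit(img,P,x0,zt=18):
    c,y,L,m=rectfit(P,x0,zt-7,zt+7); h=holes(img,P,m,zt); w=np.array([ray('wrist',u,v,zt) for _,u,v in h])
    dd=[np.linalg.norm(w[i]-w[(i+1)%3]) for i in range(3)]; i=int(np.argmin(dd)); pr=(w[i]+w[(i+1)%3])/2; sg=w[(i+2)%3]
    v=pr-sg; yh=np.arctan2(v[1],v[0]); 
    if np.cos(yh-y)<0: y+=np.pi
    y=(y+np.pi)%(2*np.pi)-np.pi
    print('rect',c.round(1),round(float(y),3),np.round(L,1),'| holes c',((pr+sg)/2).round(1),'yaw',round(float(yh),3),'pairdist',round(min(dd),1),'span',round(float(np.linalg.norm(v)),1))
E
python3 - <<'E'
from h import *
z=np.load('w1.npz'); i,P=z['i'],z['P']
for n,x in dict(pale=(457,381),mid=(434,127),dark=(609,234)).items(): print(n); layerfit(i,P,x)
E
```

```text
pale
rect [457.3 381.2] -0.185 [ 52.6 130.2] | holes c [457.7 383.2] yaw -0.205 pairdist 25.3 span 91.7
mid
rect [434.6 126.6] -2.705 [ 52.9 130.2] | holes c [435.6 130. ] yaw -2.684 pairdist 31.9 span 92.5
dark
rect [609.5 233.7] -1.317 [ 53.4 129.9] | holes c [607.6 235.8] yaw -1.307 pairdist 29.0 span 100.8
```

Run:
```python
from h import *
plan([457.3,381.2,150],-0.185+np.pi)
```

```text
t 2.65 at [441.1 268.9 372. ] n 5
[[0.0071, 0.0215, 0.0444, 0.0, 0.0, -0.055], [0.0059, 0.0219, 0.0444, 0.0, 0.0, -0.055], [0.0047, 0.0222, 0.0444, 0.0, 0.0, -0.055], [0.0035, 0.0224, 0.0444, 0.0, 0.0, -0.055], [0.0022, 0.0226, 0.0444, 0.0, 0.0, -0.055]]
```

Request:
servo_tool(
  deltas=[
    [0.0071,0.0215,0.0444,0,0,-0.055],
    [0.0059,0.0219,0.0444,0,0,-0.055],
    [0.0047,0.0222,0.0444,0,0,-0.055],
    [0.0035,0.0224,0.0444,0,0,-0.055],
    [0.0022,0.0226,0.0444,0,0,-0.055],
    [0,0,0,0,0,0],
    [0,0,0,0,0,0],
  ],
)

```text
time: 3.52
ee_pos: [455.3, 383.1, 149.9]
ee_rot: [-0.0, 0.091, 0.996, 0.0]
force: [0.5, 0.2, 0.1]
grip_width: 85.7
```

```bash
cat >> h.py <<'E'
def look(x0,zt=18,save=None):
    st(); i,d,P=cloud('wrist')
    if save: cv2.imwrite(f'pics/{save}.png',i); np.savez(save+'.npz',i=i,d=d,P=P)
    layerfit(i,P,x0,zt); print('table',round(float(np.nanmedian(P[np.abs(P[...,2])<6][:,2])),2))
E
python3 - <<'E'
from h import *
look((457,381),18,'pale')
E
```

```text
t 3.52 pos [455.3 383.1 149.9] yaw 2.96 tilt [-0.  0. -1.] j [-0.6   0.54 -0.22  1.7   0.14  0.93  0.51] F [0.5 0.2 0.1] w 85.7
rect [457.4 381.3] -0.185 [ 52.1 130.8] | holes c [457.8 380.5] yaw -0.185 pairdist 25.9 span 99.9
table -0.03
```

View pics/pale.png

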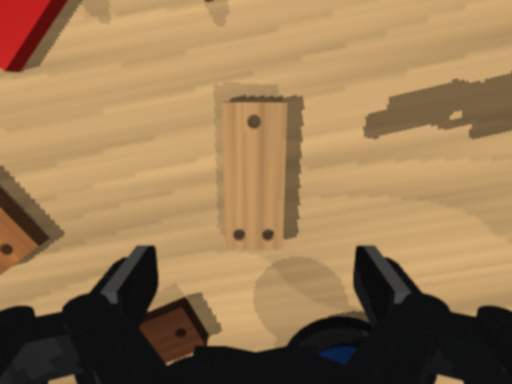

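Run:
```python
from h import *
plan([457.5,381.0,0.5],2.957,n=5)
```

```text
t 3.58 at [456.  382.9 150.7] n 5
[[-0.0003, -0.0003, 0.03, 0.0, 0.0, 0.0], [-0.0003, -0.0003, 0.03, 0.0, 0.0, 0.0], [-0.0003, -0.0003, 0.03, 0.0, 0.0, 0.0], [-0.0004, -0.0003, 0.03, 0.0, 0.0, 0.0], [-0.0004, -0.0003, 0.03, 0.0, 0.0, 0.0]]
```

Request:
servo_tool(
  deltas=[
    [-0.0003,-0.0003,0.03,0,0,0],
    [-0.0003,-0.0003,0.03,0,0,0],
    [-0.0003,-0.0003,0.03,0,0,0],
    [-0.0004,-0.0003,0.03,0,0,0],
    [-0.0004,-0.0003,0.03,0,0,0],
    [0,0,0,0,0,0],
    [0,0,0,0,0,0],
  ],
)

```text
time: 4.45
ee_pos: [458.3, 381.4, 1.3]
ee_rot: [0.001, 0.091, 0.996, 0.001]
force: [-0.3, 0.1, 0.6]
grip_width: 85.2
```

Run:
```python
from h import *
for k in range(6): st(); capture('wrist')
```

```text
t 4.45 pos [458.3 381.4   1.3] yaw 2.959 tilt [ 0.002  0.002 -1.   ] j [-0.63  0.73 -0.17  1.83  0.2   0.6   0.46] F [-0.3  0.1  0.6] w 85.2
t 4.5 pos [458.3 381.5   1.4] yaw 2.959 tilt [ 0.003  0.002 -1.   ] j [-0.63  0.72 -0.17  1.83  0.2   0.6   0.46] F [ 0.5 -0.7 -0.5] w 85.2
t 4.55 pos [458.2 381.5   1.3] yaw 2.959 tilt [ 0.002  0.002 -1.   ] j [-0.63  0.73 -0.17  1.83  0.2   0.6   0.46] F [-0.6  0.4  0.9] w 85.3
t 4.6 pos [458.1 381.5   1.1] yaw 2.959 tilt [ 0.002  0.002 -1.   ] j [-0.63  0.73 -0.17  1.83  0.2   0.6   0.46] F [-0.1  0.7  0.9] w 85.4
t 4.65 pos [457.9 381.3   0.8] yaw 2.96 tilt [ 0.002  0.002 -1.   ] j [-0.63  0.73 -0.17  1.83  0.2   0.6   0.46] F [ 1.4  0.9 -0.2] w 85.6
t 4.7 pos [457.7 381.2   0.5] yaw 2.96 tilt [ 0.001  0.001 -1.   ] j [-0.63  0.73 -0.17  1.83  0.2   0.6   0.46] F [ 0.1 -0.1 -0.4] w 85.3
```

Request:
servo_tool(
  deltas=[
    [0,0,0,0,0,0],
    [0,0,0,0,0,0],
    [0,0,0,0,0,0],
    [0,0,0,0,0,0],
    [0,0,0,0,0,0],
    [0,0,0,0,0,0],
  ],
  jaw=-1,
  newtons=50,
)

```text
time: 5.5
ee_pos: [457.3, 380.9, -0.4]
ee_rot: [0.0, 0.091, 0.996, 0.0]
force: [-1.4, -0.1, 5.8]
grip_width: 50.5
```

Request:
servo_tool(
  deltas=[
    [0,0,-0.03,0,0,0],
    [0,0,-0.05,0,0,0],
    [0,0,-0.05,0,0,0],
    [0,0,-0.05,0,0,0],
    [0,0,0,0,0,0],
    [0,0,0,0,0,0],
  ],
)

```text
time: 6.25
ee_pos: [456.9, 380.3, 178.6]
ee_rot: [-0.0, 0.091, 0.996, -0.0]
force: [-0.2, 0.4, -2.0]
grip_width: 50.9
```

Run:
```python
from h import *
st(); i,d,P=cloud('wrist'); cv2.imwrite('pics/hold1.png',i)
plan([500,-10,250],np.pi)
```

```text
t 6.25 pos [456.9 380.3 178.6] yaw 2.96 tilt [-0.001 -0.001 -1.   ] j [-0.59  0.51 -0.23  1.66  0.13  0.99  0.52] F [-0.2  0.4 -2. ] w 50.9
t 6.3 at [456.6 380.1 177.9] n 8
[[-0.0141, -0.047, -0.0089, -0.0, -0.0, -0.023], [-0.0131, -0.0473, -0.009, -0.0, -0.0, -0.023], [-0.012, -0.0476, -0.009, -0.0, -0.0, -0.023], [-0.0109, -0.0478, -0.009, -0.0, -0.0, -0.023], [-0.0098, -0.0481, -0.009, -0.0, -0.0, -0.023], [-0.0087, -0.0483, -0.009, -0.0, -0.0, -0.023], [-0.0076, -0.0485, -0.009, -0.0, -0.0, -0.023], [-0.0065, -0.0486, -0.009, -0.0, -0.0, -0.023]]
```

View pics/hold1.png

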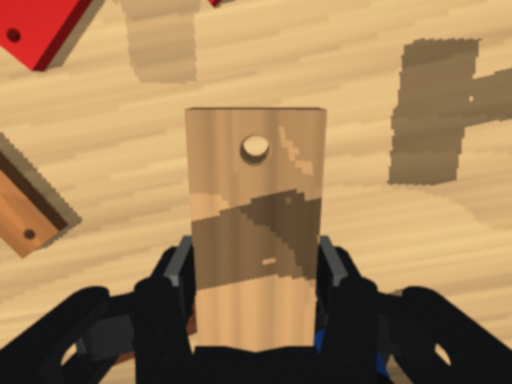

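Request:
servo_tool(
  deltas=[
    [-0.0141,-0.038,-0.0089,0,0,-0.023],
    [-0.0131,-0.0385,-0.009,0,0,-0.023],
    [-0.012,-0.039,-0.009,0,0,-0.023],
    [-0.0109,-0.039,-0.009,0,0,-0.023],
    [-0.0098,-0.0395,-0.009,0,0,-0.023],
    [-0.0087,-0.0395,-0.009,0,0,-0.023],
    [-0.0076,-0.04,-0.009,0,0,-0.023],
    [-0.0065,-0.04,-0.009,0,0,-0.023],
  ],
)

```text
time: 7.3
ee_pos: [507.2, 58.4, 249.7]
ee_rot: [-0.002, -0.002, 1.0, -0.0]
force: [-0.4, 0.8, -0.6]
grip_width: 51.0
```

Request:
servo_tool(
  deltas=[
    [0,0,0,0,0,0],
    [0,0,0,0,0,0],
  ],
)

```text
time: 7.55
ee_pos: [507.2, 60.3, 249.9]
ee_rot: [-0.001, -0.001, 1.0, 0.0]
force: [-0.2, -0.1, -0.0]
grip_width: 50.9
```

Run:
```python
from h import *
st(); i,d,P=cloud('wrist'); cv2.imwrite('pics/jig1.png',i); np.savez('jig1.npz',i=i,d=d,P=P)
c,y,L,m=rectfit(P,(512,-75),14,25,110); print('jig',c,y,L)
t=(P[...,2]>75)&(P[...,2]<95)&(np.hypot(P[...,0]-c[0],P[...,1]-c[1])<90)
n,l,s,cc=cv2.connectedComponentsWithStats(t.astype(np.uint8))
for k in range(1,n): q=P[l==k]; print(s[k],cc[k].round(),q.mean(0).round(1))
```

```text
t 7.55 pos [507.2  60.3 249.9] yaw -3.14 tilt [-0.002  0.    -1.   ] j [ 0.    0.32 -0.23  1.76  0.08  1.07  1.32] F [-0.2 -0.1 -0. ] w 50.9
jig [517.73895264 -67.98254395] -0.19529366 [np.float32(76.232704), np.float32(169.93962)]
[123 124  12   9  86] [128. 128.] [468.2 -56.7  83.6]
[101 219  11  11  81] [106. 224.] [562.8 -89.1  83.6]
[127 224  11  10  81] [132. 228.] [567.8 -63.8  83.2]
```

View pics/jig1.png

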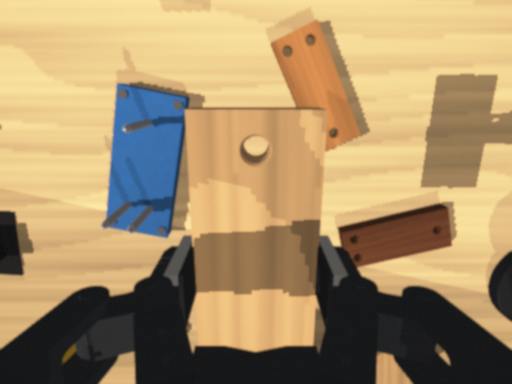

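```bash
cat >> h.py <<'E'
def inhand(zt=18,rc=(254,148)):
    """single hole of the held layer, tool frame xy at height zt above TCP"""
    i,_=capture('wrist'); d=_
    ci=camera_info('wrist');K=np.array(ci['mtx']);H=np.array(ci['hand_eye'])
    v,u=np.mgrid[0:384,0:512]; P=np.stack([(u-K[0,2])/K[0,0]*d,(v-K[1,2])/K[1,1]*d,d],-1)@H[:3,:3].T+H[:3,3]
    m=(np.abs(P[...,2]+zt)<6)&(P[...,0]>15)&(P[...,0]<90)&(np.abs(P[...,1])<45)
    print('tilt-check z near/far',np.nanmedian(P[m&(P[...,0]<30)][:,2]).round(1),np.nanmedian(P[m&(P[...,0]>55)][:,2]).round(1))
    q=P[m]; print('edge xmax',np.percentile(q[:,0],99.5).round(1),'y',np.percentile(q[:,1],[.5,99.5]).round(1))
    hull=np.zeros(m.shape,np.uint8); cs,_=cv2.findContours(m.astype(np.uint8),0,2); cv2.drawContours(hull,[max(cs,key=cv2.contourArea)],-1,1,-1)
    hm=(hull>0)&~m; n,l,s,c=cv2.connectedComponentsWithStats(hm.astype(np.uint8))
    k=1+np.argmax(s[1:,4]); u,v=c[k]; r=H[:3,:3]@np.array([(u-K[0,2])/K[0,0],(v-K[1,2])/K[1,1],1]); o=H[:3,3]; t=(-zt-o[2])/r[2]
    print('hole px',c[k].round(1),s[k],'tool xy',(o+r*t)[:2].round(1))
    return i,P
E
python3 - <<'E'
from h import *
inhand()
plan([517.6,-67.8,130],2.946)
E
```

```text
tilt-check z near/far -18.3 -18.3
edge xmax 65.3 y [-26.1  25.4]
hole px [255.7 148.4] [243 137  26  24 501] tool xy [51.  -0.3]
t 7.65 at [507.3  61.2 250.2] n 4
[[-0.0025, -0.0323, 0.03, 0.0, -0.0, 0.05], [-0.0041, -0.0321, 0.03, 0.0, -0.0, 0.05], [-0.0057, -0.0318, 0.03, 0.0, -0.0, 0.05], [-0.0073, -0.0315, 0.0301, 0.0, -0.0, 0.05]]
```

Request:
servo_tool(
  deltas=[
    [-0.0025,-0.0323,0.025,0,0,0.05],
    [-0.0041,-0.0321,0.025,0,0,0.05],
    [-0.0057,-0.0318,0.025,0,0,0.05],
    [-0.0073,-0.0315,0.03,0,0,0.05],
    [0,0,0.02,0,0,0],
    [0,0,0.015,0,0,0],
    [0,0,0,0,0,0],
    [0,0,0,0,0,0],
  ],
)

```text
time: 8.65
ee_pos: [518.6, -68.3, 111.8]
ee_rot: [0.0, 0.098, 0.995, 0.0]
force: [0.1, -0.4, -0.1]
grip_width: 50.6
```

Run:
```python
from h import *
st(); i,P=inhand(); cv2.imwrite('pics/hover1.png',cv2.resize(i[60:220,150:360],None,fx=3,fy=3))
plan([517.6,-67.8,95],2.946);
```

```text
t 8.65 pos [518.6 -68.3 111.8] yaw 2.945 tilt [ 0.001  0.    -1.   ] j [ 0.18  0.48 -0.13  1.93  0.09  0.73  1.36] F [ 0.1 -0.4 -0.1] w 50.6
tilt-check z near/far -18.3 -18.3
edge xmax 65.2 y [-26.   25.5]
hole px [255.6 148.4] [243 137  26  24 503] tool xy [51.  -0.3]
t 8.7 at [518.7 -68.5 111.9] n 1
[[0.0013, 0.0004, 0.0169, 0.0, 0.001, -0.001]]
```

View pics/hover1.png

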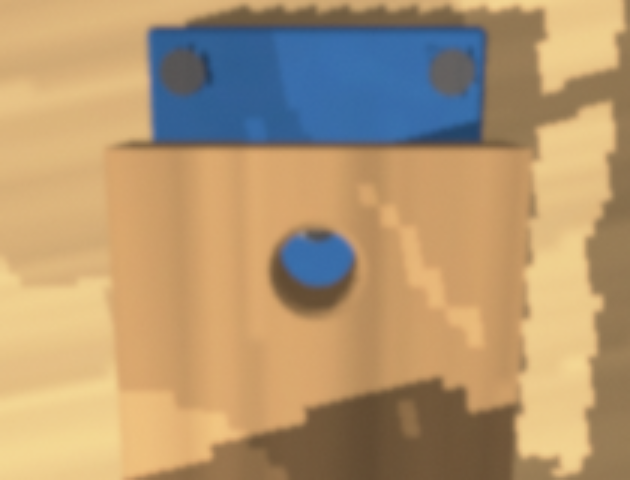

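Request:
servo_tool(
  deltas=[
    [0.001,0.0005,0.012,0,0,0],
    [0,0,0.01,0,0,0],
    [0,0,0.01,0,0,0],
    [0,0,0.005,0,0,0],
    [0,0,0,0,0,0],
  ],
)

```text
time: 9.32
ee_pos: [517.0, -68.4, 73.7]
ee_rot: [-0.001, 0.099, 0.995, -0.0]
force: [-0.3, -0.2, -0.4]
grip_width: 50.7
```

Request:
servo_tool(
  deltas=[
    [0,0,0.015,0,0,0],
    [0,0,0.015,0,0,0],
    [0,0,0.012,0,0,0],
    [0,0,0.006,0,0,0],
    [0,0,0.004,0,0,0],
    [0,0,0,0,0,0],
  ],
)

```text
time: 10.07
ee_pos: [517.2, -68.4, 22.1]
ee_rot: [-0.0, 0.099, 0.995, -0.0]
force: [-0.0, -0.5, 0.1]
grip_width: 50.8
```

Request:
servo_tool(
  deltas=[
    [0,0,0.001,0,0,0],
    [0,0,0.0015,0,0,0],
    [0,0,0,0,0,0],
  ],
)

```text
time: 10.45
ee_pos: [517.3, -68.4, 19.8]
ee_rot: [0.0, 0.099, 0.995, -0.0]
force: [-0.2, -0.5, -1.5]
grip_width: 50.7
```

Request:
servo_tool(
  deltas=[
    [0,0,0,0,0,0],
    [0,0,0,0,0,0],
    [0,0,0,0,0,0],
  ],
  jaw=1,
)

```text
time: 10.82
ee_pos: [517.3, -68.4, 19.8]
ee_rot: [0.0, 0.099, 0.995, -0.0]
force: [-0.5, -0.2, 0.3]
grip_width: 85.6
```

Request:
servo_tool(
  deltas=[
    [0,0,-0.02,0,0,0],
    [0,0,-0.04,0,0,0],
    [0,0,-0.05,0,0,0],
    [0,0,-0.05,0,0,0],
    [0,0,0,0,0,0],
  ],
)

```text
time: 11.45
ee_pos: [519.5, -68.6, 183.5]
ee_rot: [0.004, 0.099, 0.995, -0.0]
force: [0.4, 0.2, -0.3]
grip_width: 85.6
```

```bash
cat >> h.py <<'E'
def topof(P,c=(517.5,-68),yaw=-0.195):
    R=np.array([[np.cos(yaw),np.sin(yaw)],[-np.sin(yaw),np.cos(yaw)]]); q=(P[...,:2]-c)@R.T
    for nm,m in dict(mid=(abs(q[...,0])<40)&(abs(q[...,1])<20),plus=(abs(q[...,0]-60)<4)&(abs(q[...,1])<22),minus=(abs(q[...,0]+60)<4)&(abs(q[...,1])<20)).items(): print(nm,m.sum(),np.nanmedian(P[m][:,2]).round(1),end=' ')
    print()
E
python3 - <<'E'
from h import *
st(); i,d,P=cloud('wrist'); topof(P); c=rectfit(P,(517,-68),34,43); print(c[:3])
plan([434.6,126.6,150],-2.705+np.pi)
E
```

```text
t 11.45 pos [519.5 -68.6 183.5] yaw 2.944 tilt [ 0.008 -0.001 -1.   ] j [ 0.19  0.39 -0.15  1.84  0.07  0.9   1.38] F [ 0.4  0.2 -0.3] w 85.6
mid 10093 259.8 plus 217 38.0 minus 479 38.0 
(array([516.93530273, -68.54401398]), np.float32(-0.19883837), [np.float32(52.066395), np.float32(129.7031)])
t 11.5 at [518.1 -68.6 181.3] n 15
[[0.008, 0.0117, 0.0021, 0.0, 0.0, 0.167], [0.0099, 0.0102, 0.0021, 0.0, 0.0, 0.167], [0.0114, 0.0084, 0.0021, 0.0, 0.0, 0.167], [0.0126, 0.0064, 0.0021, 0.0, 0.0, 0.167], [0.0135, 0.0042, 0.0021, 0.0, 0.0, 0.167], [0.014, 0.0019, 0.0021, 0.0, 0.0, 0.167], [0.0141, -0.0005, 0.0021, 0.0, 0.0, 0.167], [0.0139, -0.0028, 0.0021, 0.0, 0.0, 0.167]]
[[0.0132, -0.0051, 0.0021, 0.0, 0.0, 0.167], [0.0122, -0.0072, 0.0021, 0.0, 0.0, 0.167], [0.0108, -0.0092, 0.0021, 0.0, 0.0, 0.167], [0.0091, -0.0108, 0.0021, 0.0, 0.0, 0.167], [0.0072, -0.0122, 0.0021, 0.0, 0.0, 0.167], [0.0051, -0.0132, 0.0021, 0.0, 0.0, 0.167], [0.0028, -0.0139, 0.0021, 0.0, 0.0, 0.167]]
```

Request:
servo_tool(
  deltas=[
    [0.008,0.0117,0.0021,0,0,0.167],
    [0.0099,0.0102,0.0021,0,0,0.167],
    [0.0114,0.0084,0.0021,0,0,0.167],
    [0.0126,0.0064,0.0021,0,0,0.167],
    [0.0135,0.0042,0.0021,0,0,0.167],
    [0.014,0.0019,0.0021,0,0,0.167],
    [0.0141,-0.0005,0.0021,0,0,0.167],
    [0.0139,-0.0028,0.0021,0,0,0.167],
  ],
)

```text
time: 12.5
ee_pos: [471.6, 36.0, 161.4]
ee_rot: [-0.001, 0.696, 0.718, -0.001]
force: [-0.8, -0.0, -0.5]
grip_width: 85.5
```

Request:
servo_tool(
  deltas=[
    [0.0132,-0.0051,0.0021,0,0,0.167],
    [0.0122,-0.0072,0.0021,0,0,0.167],
    [0.0108,-0.0092,0.0021,0,0,0.167],
    [0.0091,-0.0108,0.0021,0,0,0.167],
    [0.0072,-0.0122,0.0021,0,0,0.167],
    [0.0051,-0.0132,0.0021,0,0,0.167],
    [0.0028,-0.0139,0.0021,0,0,0.167],
    [0,0,0,0,0,0],
  ],
)

```text
time: 13.5
ee_pos: [432.3, 127.3, 146.9]
ee_rot: [0.001, 0.976, 0.219, -0.001]
force: [-0.5, 0.2, 0.0]
grip_width: 85.1
```

Request:
servo_tool(
  deltas=[
    [0,0,0,0,0,0],
    [0,0,0,0,0,0],
  ],
)

```text
time: 13.75
ee_pos: [433.8, 126.0, 148.1]
ee_rot: [0.0, 0.976, 0.218, -0.0]
force: [0.8, 0.2, 0.1]
grip_width: 85.0
```

Run:
```python
from h import *
look((434,127),18,'mid')
```

```text
t 13.75 pos [433.8 126.  148.1] yaw 0.44 tilt [-0. -0. -1.] j [-0.69  0.38  0.48  2.06 -0.25  0.76 -1.19] F [0.8 0.2 0.1] w 85.0
rect [433.6 126.1] -2.705 [ 52.2 130.6] | holes c [434.4 125.9] yaw -2.706 pairdist 25.6 span 99.7
table 0.04
```

Request:
servo_tool(
  deltas=[
    [0,0,0.03,0,0,0.002],
    [0,0,0.04,0,0,0.002],
    [0,0,0.04,0,0,0],
    [0,0,0.028,0,0,0],
    [0,0,0.01,0,0,0],
    [0,0,0,0,0,0],
    [0,0,0,0,0,0],
    [0,0,0,0,0,0],
  ],
)

```text
time: 14.8
ee_pos: [434.2, 127.1, 1.1]
ee_rot: [-0.0, 0.976, 0.216, 0.001]
force: [-0.2, 0.1, 0.3]
grip_width: 85.7
```

```bash
python3 -c "
from h import *
st()"
```

```text
t 14.8 pos [434.2 127.1   1.1] yaw 0.435 tilt [ 0.002  0.001 -1.   ] j [-0.52  0.62  0.27  2.21 -0.45  0.36 -1.01] F [-0.2  0.1  0.3] w 85.7
```

Request:
servo_tool(
  deltas=[
    [-0.0006,0,0.0005,0,0,0],
    [0,0,0,0,0,0],
    [0,0,0,0,0,0],
    [0,0,0,0,0,0],
    [0,0,0,0,0,0],
    [0,0,0,0,0,0],
  ],
  jaw=-1,
)

```text
time: 15.55
ee_pos: [433.1, 126.6, 0.2]
ee_rot: [-0.0, 0.976, 0.216, 0.0]
force: [-1.6, -0.2, 6.9]
grip_width: 50.7
```

Request:
servo_tool(
  deltas=[
    [0,0,-0.03,0,0,0],
    [0,0,-0.05,0,0,0],
    [0,0,-0.05,0,0,0],
    [0,0,-0.04,0,0,0],
    [0,0,0,0,0,0],
    [0,0,0,0,0,0],
  ],
)

```text
time: 16.3
ee_pos: [432.4, 126.7, 169.1]
ee_rot: [-0.0, 0.976, 0.216, -0.0]
force: [0.6, 1.0, -1.5]
grip_width: 50.6
```

Run:
```python
from h import *
st();inhand()
plan([517.2,-68.4,150],2.945)
```

```text
t 16.3 pos [432.4 126.7 169.1] yaw 0.435 tilt [-0.001  0.    -1.   ] j [-0.73  0.35  0.52  2.04 -0.24  0.82 -1.2 ] F [ 0.6  1.  -1.5] w 50.6
tilt-check z near/far -17.7 -17.7
edge xmax 65.7 y [-25.2  26.3]
hole px [255.3 148.2] [243 136  26  26 508] tool xy [51.5  0.6]
t 16.35 at [432.2 126.5 168.7] n 15
[[-0.0003, 0.0142, 0.0012, -0.0, 0.0, -0.167], [-0.0027, 0.0139, 0.0012, -0.0, 0.0, -0.167], [-0.005, 0.0133, 0.0012, -0.0, 0.0, -0.167], [-0.0071, 0.0123, 0.0012, -0.0, 0.0, -0.167], [-0.0091, 0.0109, 0.0013, -0.0, 0.0, -0.167], [-0.0107, 0.0092, 0.0013, -0.0, 0.0, -0.167], [-0.0121, 0.0073, 0.0013, -0.0, 0.0, -0.167], [-0.0132, 0.0052, 0.0013, -0.0, 0.0, -0.167]]
[[-0.0139, 0.0029, 0.0013, -0.0, 0.0, -0.167], [-0.0142, 0.0006, 0.0013, -0.0, 0.0, -0.167], [-0.0141, -0.0018, 0.0013, -0.0, 0.0, -0.167], [-0.0136, -0.0041, 0.0013, -0.0, 0.0, -0.167], [-0.0127, -0.0063, 0.0013, -0.0, 0.0, -0.167], [-0.0115, -0.0083, 0.0013, -0.0, 0.0, -0.167], [-0.0099, -0.0101, 0.0012, -0.0, 0.0, -0.167]]
```

Request:
servo_tool(
  deltas=[
    [-0.0003,0.0142,0.0012,0,0,-0.167],
    [-0.0027,0.0139,0.0012,0,0,-0.167],
    [-0.005,0.0133,0.0012,0,0,-0.167],
    [-0.0071,0.0123,0.0012,0,0,-0.167],
    [-0.0091,0.0109,0.0013,0,0,-0.167],
    [-0.0107,0.0092,0.0013,0,0,-0.167],
    [-0.0121,0.0073,0.0013,0,0,-0.167],
    [-0.0132,0.0052,0.0013,0,0,-0.167],
  ],
)

```text
time: 17.35
ee_pos: [477.4, 22.0, 158.0]
ee_rot: [-0.001, 0.631, 0.776, -0.001]
force: [1.2, 0.2, -0.8]
grip_width: 50.7
```

Request:
servo_tool(
  deltas=[
    [-0.0139,0.0029,0.0013,0,0,-0.167],
    [-0.0142,0.0006,0.0013,0,0,-0.167],
    [-0.0141,-0.0018,0.0013,0,0,-0.167],
    [-0.0136,-0.0041,0.0013,0,0,-0.167],
    [-0.0127,-0.0063,0.0013,0,0,-0.167],
    [-0.0115,-0.0083,0.0013,0,0,-0.167],
    [-0.0099,-0.0101,0.0012,0,0,-0.167],
    [0,0,0,0,0,0],
  ],
)

```text
time: 18.35
ee_pos: [516.9, -69.8, 149.0]
ee_rot: [-0.002, 0.102, 0.995, 0.0]
force: [0.6, 0.1, -1.0]
grip_width: 50.7
```

Request:
servo_tool(
  deltas=[
    [0,0,0.02,0,0,0],
    [0,0,0.015,0,0,0],
    [0,0,0,0,0,0],
    [0,0,0,0,0,0],
  ],
)

```text
time: 18.85
ee_pos: [517.7, -68.3, 115.8]
ee_rot: [-0.0, 0.101, 0.995, 0.0]
force: [0.9, -0.6, -0.5]
grip_width: 50.6
```

Run:
```python
from h import *
st();inhand()
plan([517.6,-69.1,100],2.945)
```

```text
t 18.85 pos [517.7 -68.3 115.8] yaw 2.939 tilt [-0.  0. -1.] j [ 0.17  0.48 -0.13  1.93  0.09  0.74  1.36] F [ 0.9 -0.6 -0.5] w 50.6
tilt-check z near/far -17.7 -17.7
edge xmax 65.4 y [-26.1  25.4]
hole px [255.4 147.9] [243 136  26  25 509] tool xy [51.2 -0.4]
t 18.9 at [518.  -68.5 116.1] n 1
[[0.0002, -0.0007, 0.0161, 0.0, 0.001, -0.006]]
```

Request:
servo_tool(
  deltas=[
    [0.0005,0,0.01,0,0,-0.005],
    [0,0,0.012,0,0,0],
    [0,0,0.01,0,0,0],
    [0,0,0.008,0,0,0],
    [0,0,0,0,0,0],
  ],
)

```text
time: 19.52
ee_pos: [516.9, -68.5, 74.9]
ee_rot: [-0.001, 0.098, 0.995, 0.0]
force: [-0.2, 0.1, -1.2]
grip_width: 50.6
```

Request:
servo_tool(
  deltas=[
    [0,0,0.012,0,0,0],
    [0,0,0.012,0,0,0],
    [0,0,0.008,0,0,0],
    [0,0,0,0,0,0],
  ],
)

```text
time: 20.02
ee_pos: [516.8, -68.4, 42.9]
ee_rot: [-0.001, 0.098, 0.995, 0.0]
force: [-0.2, 0.6, -0.4]
grip_width: 50.9
```

Request:
servo_tool(
  deltas=[
    [0,0,0.003,0,0,0],
    [0,0,0.0015,0,0,0],
    [0,0,0.001,0,0,0],
    [0,0,0,0,0,0],
  ],
)

```text
time: 20.52
ee_pos: [517.2, -68.6, 38.3]
ee_rot: [0.0, 0.098, 0.995, -0.0]
force: [-0.1, -0.6, 0.0]
grip_width: 50.9
```

Request:
servo_tool(
  deltas=[
    [0,0,0,0,0,0],
    [0,0,0,0,0,0],
    [0,0,0,0,0,0],
  ],
  jaw=1,
)

```text
time: 20.9
ee_pos: [517.2, -68.6, 38.3]
ee_rot: [0.0, 0.098, 0.995, -0.0]
force: [-0.1, -0.1, 0.5]
grip_width: 85.2
```

Request:
servo_tool(
  deltas=[
    [0,0,-0.02,0,0,0],
    [0,0,-0.04,0,0,0],
    [0,0,-0.05,0,0,0],
    [0,0,-0.05,0,0,0],
    [0,0,0,0,0,0],
  ],
)

```text
time: 21.52
ee_pos: [519.3, -68.7, 202.0]
ee_rot: [0.004, 0.098, 0.995, -0.0]
force: [-0.2, 0.2, -0.8]
grip_width: 85.5
```

Run:
```python
from h import *
st(); i,d,P=cloud('wrist'); topof(P); c=rectfit(P,(517,-68),50,60); print(c[:3])
plan([609.5,233.7,150],-1.317+np.pi)
```

```text
t 21.52 pos [519.3 -68.7 202. ] yaw 2.945 tilt [ 0.008 -0.001 -1.   ] j [ 0.19  0.37 -0.14  1.82  0.06  0.95  1.39] F [-0.2  0.2 -0.8] w 85.5
mid 10091 278.3 plus 217 55.9 minus 471 56.1 
(array([516.8649292 , -68.73445129]), np.float32(-0.19413918), [np.float32(52.09948), np.float32(129.8811)])
t 21.57 at [518.  -68.7 199.8] n 7
[[-0.0043, 0.0449, 0.0071, 0.0, 0.0, 0.16], [0.0029, 0.045, 0.0071, 0.0, 0.0, 0.16], [0.01, 0.044, 0.0071, 0.0, 0.0, 0.16], [0.0169, 0.0419, 0.0071, 0.0, 0.0, 0.16], [0.0233, 0.0386, 0.0071, 0.0, 0.0, 0.16], [0.0292, 0.0344, 0.0071, 0.0, 0.0, 0.16], [0.0343, 0.0293, 0.0071, 0.0, 0.0, 0.16]]
```

Two layers are seated, with the top at 56 mm. Next is the dark one.

Request:
servo_tool(
  deltas=[
    [-0.0043,0.0449,0.0071,0,0,0.16],
    [0.0029,0.045,0.0071,0,0,0.16],
    [0.01,0.044,0.0071,0,0,0.16],
    [0.0169,0.0419,0.0071,0,0,0.16],
    [0.0233,0.0386,0.0071,0,0,0.16],
    [0.0292,0.0344,0.0071,0,0,0.16],
    [0.0343,0.0293,0.0071,0,0,0.16],
    [0,0,0,0,0,0],
  ],
)

```text
time: 22.58
ee_pos: [606.6, 238.9, 145.2]
ee_rot: [-0.002, 0.61, 0.792, -0.001]
force: [-0.5, -0.8, 0.0]
grip_width: 85.7
```

Request:
servo_tool(
  deltas=[
    [0,0,0,0,0,0],
    [0,0,0,0,0,0],
  ],
)

```text
time: 22.82
ee_pos: [608.3, 231.8, 148.2]
ee_rot: [0.0, 0.612, 0.791, -0.001]
force: [-0.5, -0.2, -0.3]
grip_width: 85.4
```

Run:
```python
from h import *
look((609,234),18,'dark')
```

```text
t 22.82 pos [608.3 231.8 148.2] yaw 1.823 tilt [-0.001 -0.001 -1.   ] j [-0.48  0.62  0.13  1.54 -0.09  0.99 -0.07] F [-0.5 -0.2 -0.3] w 85.4
rect [609.5 232.8] -1.315 [ 52.1 130.7] | holes c [621.  181.2] yaw -2.724 pairdist 13.6 span 31.1
table -0.02
```

Run:
```python
from h import *
plan([609.5,232.8,1],1.8266,n=4)
```

```text
t 22.88 at [608.5 231.9 148.5] n 4
[[0.0002, 0.0003, 0.0369, -0.0, 0.0, -0.001], [0.0002, 0.0003, 0.0369, -0.0, 0.0, -0.001], [0.0002, 0.0003, 0.0369, -0.0, 0.0, -0.001], [0.0002, 0.0003, 0.0369, -0.0, 0.0, -0.001]]
```

Request:
servo_tool(
  deltas=[
    [0.0002,0.0003,0.035,0,0,-0.001],
    [0.0002,0.0003,0.04,0,0,-0.001],
    [0.0002,0.0003,0.04,0,0,-0.001],
    [0.0002,0.0003,0.022,0,0,-0.001],
    [0,0,0.01,0,0,0],
    [0,0,0,0,0,0],
    [0,0,0,0,0,0],
    [0,0,0,0,0,0],
  ],
)

```text
time: 23.88
ee_pos: [610.0, 235.1, 2.7]
ee_rot: [0.0, 0.61, 0.792, 0.001]
force: [-0.1, -0.1, 0.0]
grip_width: 85.5
```

```bash
python3 -c "
from h import *
st();plan([609.5,232.8,0.5],1.8266)"
```

```text
t 23.88 pos [610.  235.1   2.7] yaw 1.829 tilt [ 0.002  0.001 -1.   ] j [-0.46  0.78  0.1   1.66 -0.11  0.7  -0.05] F [-0.1 -0.1  0. ] w 85.5
t 23.88 at [610.  235.1   2.7] n 1
[[-0.0021, -0.0011, 0.0022, 0.002, -0.0, 0.002]]
```

Request:
servo_tool(
  deltas=[
    [-0.0012,0,0.001,0,0,0],
    [0,0,0,0,0,0],
    [0,0,0,0,0,0],
  ],
)

```text
time: 24.25
ee_pos: [609.7, 233.7, 0.5]
ee_rot: [0.0, 0.61, 0.792, 0.0]
force: [-0.0, -1.5, -0.6]
grip_width: 85.4
```

Request:
servo_tool(
  deltas=[
    [0,0,0,0,0,0],
    [0,0,0,0,0,0],
    [0,0,0,0,0,0],
    [0,0,0,0,0,0],
    [0,0,0,0,0,0],
    [0,0,0,0,0,0],
  ],
  jaw=-1,
)

```text
time: 25.0
ee_pos: [609.9, 233.8, 0.7]
ee_rot: [0.0, 0.61, 0.792, 0.0]
force: [-0.7, -0.3, 4.7]
grip_width: 50.7
```

Request:
servo_tool(
  deltas=[
    [0,0,-0.03,0,0,0],
    [0,0,-0.05,0,0,0],
    [0,0,-0.05,0,0,0],
    [0,0,-0.04,0,0,0],
    [0,0,0,0,0,0],
    [0,0,0,0,0,0],
  ],
)

```text
time: 25.75
ee_pos: [608.8, 233.5, 169.3]
ee_rot: [-0.001, 0.61, 0.792, -0.001]
force: [-0.2, 0.2, -1.2]
grip_width: 50.7
```

Run:
```python
from h import *
st();inhand()
plan([517.4,-68.5,160],2.945)
```

```text
t 25.75 pos [608.8 233.5 169.3] yaw 1.829 tilt [-0.002 -0.001 -1.   ] j [-0.48  0.6   0.13  1.51 -0.08  1.04 -0.07] F [-0.2  0.2 -1.2] w 50.7
tilt-check z near/far -17.1 -17.2
edge xmax 64.6 y [-25.5  26. ]
hole px [255.5 149.5] [243 138  26  25 506] tool xy [50.4  0.2]
t 25.8 at [608.6 233.4 168.8] n 7
[[-0.0384, -0.0236, 0.0013, -0.0, -0.0, -0.159], [-0.0341, -0.0294, 0.0013, -0.0, -0.0, -0.159], [-0.029, -0.0344, 0.0013, -0.0, -0.0, -0.159], [-0.0232, -0.0386, 0.0013, -0.0, -0.0, -0.159], [-0.0168, -0.0418, 0.0013, -0.0, -0.0, -0.159], [-0.0099, -0.0439, 0.0013, -0.0, -0.0, -0.159], [-0.0028, -0.045, 0.0013, -0.0, -0.0, -0.159]]
```

Request:
servo_tool(
  deltas=[
    [-0.0384,-0.0236,0.0013,0,0,-0.159],
    [-0.0341,-0.0294,0.0013,0,0,-0.159],
    [-0.029,-0.0344,0.0013,0,0,-0.159],
    [-0.0232,-0.0386,0.0013,0,0,-0.159],
    [-0.0168,-0.0418,0.0013,0,0,-0.159],
    [-0.0099,-0.0439,0.0013,0,0,-0.159],
    [-0.0028,-0.045,0.0013,0,0,-0.159],
    [0,0,0,0,0,0],
  ],
)

```text
time: 26.8
ee_pos: [515.6, -72.7, 159.7]
ee_rot: [-0.002, 0.102, 0.995, -0.001]
force: [-0.5, 0.2, -1.0]
grip_width: 50.5
```

Request:
servo_tool(
  deltas=[
    [0,0,0.02,0,0,0],
    [0,0,0.02,0,0,0],
    [0,0,0,0,0,0],
    [0,0,0,0,0,0],
  ],
)

```text
time: 27.3
ee_pos: [518.1, -67.4, 121.3]
ee_rot: [-0.0, 0.1, 0.995, 0.0]
force: [0.2, -0.2, -0.4]
grip_width: 50.8
```

Run:
```python
from h import *
st();inhand()
plan([516.7,-68.4,100],2.945)
```

```text
t 27.3 pos [518.1 -67.4 121.3] yaw 2.942 tilt [-0.001  0.    -1.   ] j [ 0.19  0.47 -0.15  1.92  0.1   0.76  1.35] F [ 0.2 -0.2 -0.4] w 50.8
tilt-check z near/far -17.2 -17.2
edge xmax 64.8 y [-26.   25.5]
hole px [255.7 149.3] [243 137  26  25 508] tool xy [50.6 -0.3]
t 27.35 at [518.4 -67.5 121.7] n 1
[[0.0015, -0.0012, 0.0217, 0.0, 0.0, -0.003]]
```

Request:
servo_tool(
  deltas=[
    [0.0013,-0.001,0.01,0,0,-0.003],
    [0,0,0.01,0,0,0],
    [0,0,0.005,0,0,0],
    [0,0,0,0,0,0],
    [0,0,0.008,0,0,0],
    [0,0,0.008,0,0,0],
    [0,0,0,0,0,0],
  ],
)

```text
time: 28.22
ee_pos: [516.4, -68.6, 79.7]
ee_rot: [-0.0, 0.098, 0.995, 0.0]
force: [-0.0, 0.7, -0.3]
grip_width: 50.8
```

Request:
servo_tool(
  deltas=[
    [0,0,0.01,0,0,0],
    [0,0,0.008,0,0,0],
    [0,0,0,0,0,0],
  ],
)

```text
time: 28.6
ee_pos: [516.4, -68.6, 61.7]
ee_rot: [-0.0, 0.098, 0.995, 0.0]
force: [0.6, 0.5, -1.4]
grip_width: 50.6
```

Request:
servo_tool(
  deltas=[
    [0,0,0.003,0,0,0],
    [0,0,0.0015,0,0,0],
    [0,0,0.001,0,0,0],
    [0,0,0,0,0,0],
  ],
)

```text
time: 29.1
ee_pos: [516.5, -68.7, 56.9]
ee_rot: [-0.0, 0.098, 0.995, -0.0]
force: [0.4, 0.0, -0.9]
grip_width: 50.8
```

Request:
servo_tool(
  deltas=[
    [0,0,0,0,0,0],
    [0,0,0,0,0,0],
    [0,0,0,0,0,0],
  ],
  jaw=1,
)

```text
time: 29.48
ee_pos: [516.7, -68.7, 57.0]
ee_rot: [0.0, 0.098, 0.995, -0.0]
force: [0.3, 0.4, -0.4]
grip_width: 85.7
```

Request:
servo_tool(
  deltas=[
    [0,0,-0.02,0,0,0],
    [0,0,-0.04,0,0,0],
    [0,0,-0.05,0,0,0],
    [0,0,-0.05,0,0,0],
    [0,0,0,0,0,0],
  ],
)

```text
time: 30.1
ee_pos: [518.7, -68.8, 220.8]
ee_rot: [0.004, 0.098, 0.995, -0.0]
force: [0.2, -0.4, -0.9]
grip_width: 85.4
```

Run:
```python
from h import *
st(); i,d,P=cloud('wrist'); topof(P); c=rectfit(P,(517,-68),68,80); print(c[:3])
plan([500,-310,300],2.945)
```

```text
t 30.1 pos [518.7 -68.8 220.8] yaw 2.945 tilt [ 0.008 -0.001 -1.   ] j [ 0.21  0.35 -0.17  1.79  0.07  1.    1.38] F [ 0.2 -0.4 -0.9] w 85.4
mid 10028 297.3 plus 337 74.0 minus 473 74.0 
(array([516.894104  , -68.90686798]), np.float32(-0.19645588), [np.float32(52.152897), np.float32(129.45087)])
t 30.15 at [517.4 -68.8 218.5] n 5
[[-0.0061, -0.048, -0.0163, 0.0, 0.001, -0.0], [-0.0061, -0.048, -0.0163, 0.0, 0.001, -0.0], [-0.0061, -0.048, -0.0163, 0.0, 0.001, -0.0], [-0.006, -0.048, -0.0163, 0.0, 0.001, -0.0], [-0.006, -0.048, -0.0163, 0.0, 0.001, -0.0]]
```

Request:
servo_tool(
  deltas=[
    [-0.005,-0.047,-0.02,0,0,0],
    [-0.005,-0.047,-0.02,0,0,0],
    [-0.005,-0.047,-0.02,0,0,0],
    [-0.005,-0.047,-0.02,0,0,0],
    [-0.005,-0.047,-0.02,0,0,0],
    [0,0,0,0,0,0],
    [0,0,0,0,0,0],
  ],
)

```text
time: 31.02
ee_pos: [494.9, -303.1, 315.2]
ee_rot: [-0.001, 0.098, 0.995, 0.001]
force: [0.2, 1.4, -0.0]
grip_width: 85.0
```

Run:
```python
from h import *
st(); i,d,P=cloud('wrist'); np.savez('w2.npz',i=i,d=d,P=P); st()
cv2.imwrite('pics/w2.png',cv2.resize(i,(800,600),interpolation=cv2.INTER_CUBIC))
print('plate',rectfit(P,(428,-305),5,12,100)[:3])
print('grip',rectfit(P,(428,-305),30,45,60)[:3])
```

```text
t 31.02 pos [ 494.9 -303.1  315.2] yaw 2.945 tilt [-0.002  0.002 -1.   ] j [ 0.57  0.38 -0.1   1.47  0.04  1.29  1.84] F [ 0.2  1.4 -0. ] w 85.0
t 31.07 pos [ 495.1 -302.4  315.4] yaw 2.946 tilt [-0.002  0.002 -1.   ] j [ 0.57  0.38 -0.1   1.47  0.04  1.29  1.84] F [0.3 0.1 0.1] w 85.3
plate (array([ 434.74523926, -297.46542358]), np.float32(0.52694684), [np.float32(51.984627), np.float32(130.11108)])
grip (array([ 434.65942383, -297.49798584]), np.float32(0.52729946), [np.float32(18.027903), np.float32(49.801365)])
```

View pics/w2.png

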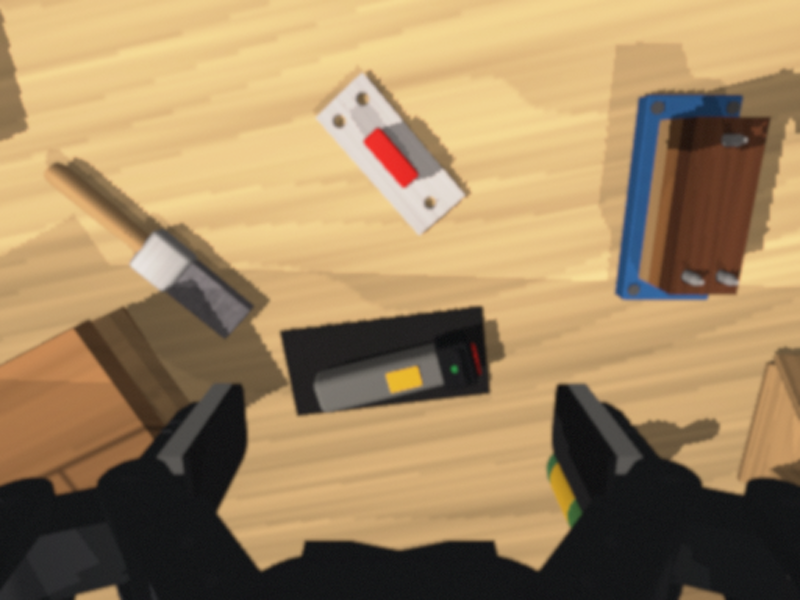

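Run:
```python
from h import *
z=np.load('w2.npz'); i,P=z['i'],z['P']
g=i.max(-1)
m=(g<60)&(P[...,2]>1)&(P[...,2]<45)&(P[...,0]>540)&(P[...,0]<700)&(P[...,1]<-230)&(P[...,1]>-460)
n,l,s,c=cv2.connectedComponentsWithStats(m.astype(np.uint8)); k=1+np.argmax(s[1:,4]); r=cv2.minAreaRect(P[l==k&(P[...,2]<6)][:,:2].astype(np.float32)) if False else cv2.minAreaRect(P[(l==k)&(P[...,2]<6)][:,:2].astype(np.float32))
print('mat',r)
c,y,L,mm=rectfit(P,(620,-345),25,40,110); print('scanner',c,y,L)
plan([434.7,-297.5,150],0.527)
```

```text
mat ((617.401611328125, -339.1024475097656), (186.42369079589844, 85.93169403076172), 86.15193176269531)
scanner [ 623.7310791 -331.1362915] -1.5085275 [np.float32(43.884125), np.float32(149.736)]
t 31.07 at [ 495.1 -302.4  315.4] n 15
[[0.004, -0.0005, 0.011, -0.0, -0.0, 0.161], [0.0039, -0.0011, 0.011, -0.0, -0.0, 0.161], [0.0036, -0.0017, 0.011, -0.0, -0.0, 0.161], [0.0033, -0.0023, 0.011, -0.0, -0.0, 0.161], [0.0029, -0.0028, 0.011, -0.0, -0.0, 0.161], [0.0024, -0.0032, 0.011, -0.0, -0.0, 0.161], [0.0019, -0.0036, 0.011, -0.0, -0.0, 0.161], [0.0013, -0.0038, 0.011, -0.0, -0.0, 0.161]]
[[0.0007, -0.004, 0.011, -0.0, -0.0, 0.161], [0.0, -0.004, 0.011, -0.0, -0.0, 0.161], [-0.0006, -0.004, 0.011, -0.0, -0.0, 0.161], [-0.0013, -0.0038, 0.011, -0.0, -0.0, 0.161], [-0.0019, -0.0036, 0.011, -0.0, -0.0, 0.161], [-0.0024, -0.0032, 0.011, -0.0, -0.0, 0.161], [-0.0029, -0.0028, 0.011, -0.0, -0.0, 0.161]]
```

Request:
servo_tool(
  deltas=[
    [0.004,-0.0005,0.011,0,0,0.161],
    [0.0039,-0.0011,0.011,0,0,0.161],
    [0.0036,-0.0017,0.011,0,0,0.161],
    [0.0033,-0.0023,0.011,0,0,0.161],
    [0.0029,-0.0028,0.011,0,0,0.161],
    [0.0024,-0.0032,0.011,0,0,0.161],
    [0.0019,-0.0036,0.011,0,0,0.161],
    [0.0013,-0.0038,0.011,0,0,0.161],
  ],
)

```text
time: 32.08
ee_pos: [463.1, -299.5, 227.8]
ee_rot: [-0.001, 0.677, 0.736, 0.0]
force: [-0.7, 0.2, -0.4]
grip_width: 85.2
```

Request:
servo_tool(
  deltas=[
    [0.0007,-0.004,0.011,0,0,0.161],
    [0,-0.004,0.011,0,0,0.161],
    [-0.0006,-0.004,0.011,0,0,0.161],
    [-0.0013,-0.0038,0.011,0,0,0.161],
    [-0.0019,-0.0036,0.011,0,0,0.161],
    [-0.0024,-0.0032,0.011,0,0,0.161],
    [-0.0029,-0.0028,0.011,0,0,0.161],
    [0,0,0,0,0,0],
  ],
)

```text
time: 33.08
ee_pos: [434.5, -297.2, 150.7]
ee_rot: [-0.001, 0.965, 0.263, -0.001]
force: [-0.1, -0.5, 0.3]
grip_width: 85.3
```

Request:
servo_tool(
  deltas=[
    [0,0,0,0,0,0],
    [0,0,0,0,0,0],
  ],
)

```text
time: 33.33
ee_pos: [435.3, -299.2, 152.3]
ee_rot: [0.0, 0.965, 0.263, 0.0]
force: [0.5, 0.5, -0.3]
grip_width: 85.3
```

Run:
```python
from h import *
st(); i,d,P=cloud('wrist'); np.savez('plate.npz',i=i,d=d,P=P)
print('plate',rectfit(P,(434,-297),5,12,100)[:3])
print('grip',rectfit(P,(434,-297),30,45,60)[:3])
layerfit(i,P,(434,-297),8)
```

```text
t 33.33 pos [ 435.3 -299.2  152.3] yaw 0.532 tilt [ 0.001 -0.    -1.   ] j [ 0.24  0.48  0.47  1.87 -0.28  0.86 -0.19] F [ 0.5  0.5 -0.3] w 85.3
plate (array([ 433.83547974, -298.14254761]), np.float32(0.52758884), [np.float32(52.084755), np.float32(129.5178)])
grip (array([ 434.12237549, -298.03134155]), np.float32(0.528234), [np.float32(17.392624), np.float32(50.07181)])
rect [ 432.5 -297.5] 0.521 [ 56.9 135.5] | holes c [ 427.2 -310.2] yaw 0.704 pairdist 49.3 span 76.2
```

Run:
```python
from h import *
plan([434.0,-298.1,14],0.528,n=4)
```

```text
t 33.38 at [ 435.2 -299.4  152.3] n 4
[[-0.0001, -0.0004, 0.0346, 0.0, -0.0, 0.001], [-0.0001, -0.0004, 0.0346, 0.0, -0.0, 0.001], [-0.0001, -0.0004, 0.0346, 0.0, -0.0, 0.001], [-0.0001, -0.0004, 0.0346, 0.0, -0.0, 0.001]]
```

Request:
servo_tool(
  deltas=[
    [-0.0001,-0.0004,0.035,0,0,0.001],
    [-0.0001,-0.0004,0.04,0,0,0.001],
    [-0.0001,-0.0004,0.04,0,0,0.001],
    [-0.0001,-0.0004,0.018,0,0,0.001],
    [0,0,0.005,0,0,0],
    [0,0,0,0,0,0],
    [0,0,0,0,0,0],
    [0,0,0,0,0,0],
  ],
)

```text
time: 34.38
ee_pos: [434.2, -298.5, 14.7]
ee_rot: [0.001, 0.966, 0.26, 0.001]
force: [0.4, 0.5, 0.2]
grip_width: 85.5
```

Run:
```python
from h import *
st();plan([434.0,-298.1,14],0.528,n=1)
```

```text
t 34.38 pos [ 434.2 -298.5   14.7] yaw 0.526 tilt [ 0.001 -0.001 -1.   ] j [ 0.33  0.66  0.34  2.01 -0.42  0.53 -0.07] F [0.4 0.5 0.2] w 85.5
t 34.38 at [ 434.2 -298.5   14.7] n 1
[[0.0, -0.0004, 0.0007, 0.001, -0.001, -0.002]]
```

Request:
servo_tool(
  deltas=[
    [0,-0.0004,0,0,0,-0.002],
    [0,0,0,0,0,0],
    [0,0,0,0,0,0],
    [0,0,0,0,0,0],
    [0,0,0,0,0,0],
    [0,0,0,0,0,0],
    [0,0,0,0,0,0],
  ],
  jaw=-1,
  newtons=60,
)

```text
time: 35.25
ee_pos: [433.6, -298.0, 14.1]
ee_rot: [0.0, 0.965, 0.261, 0.0]
force: [0.4, -0.7, 4.5]
grip_width: 16.9
```

Request:
servo_tool(
  deltas=[
    [0,0,-0.03,0,0,0],
    [0,0,-0.05,0,0,0],
    [0,0,-0.05,0,0,0],
    [0,0,-0.05,0,0,0],
    [0,0,0,0,0,0],
    [0,0,0,0,0,0],
  ],
)

```text
time: 36.0
ee_pos: [433.1, -297.1, 192.9]
ee_rot: [-0.001, 0.965, 0.261, -0.0]
force: [-0.3, 1.0, -2.3]
grip_width: 16.9
```

Run:
```python
from h import *
st(); i,P=inhand(-6) ; cv2.imwrite('pics/plateh.png',i)
plan([516.8,-68.8,185],2.945)
```

```text
t 36.0 pos [ 433.1 -297.1  192.9] yaw 0.528 tilt [-0.001  0.001 -1.   ] j [ 0.21  0.43  0.51  1.82 -0.25  0.95 -0.22] F [-0.3  1.  -2.3] w 16.9
tilt-check z near/far 6.1 6.2
edge xmax 65.6 y [-25.2  26.4]
hole px [255.4 139.8] [245 130  22  21 373] tool xy [51.2  0.6]
t 36.05 at [ 432.8 -296.9  192.4] n 15
[[0.0125, -0.0103, 0.0005, -0.0, -0.0, -0.161], [0.014, -0.0082, 0.0005, -0.0, -0.0, -0.161], [0.0151, -0.0058, 0.0005, -0.0, -0.0, -0.161], [0.0159, -0.0033, 0.0005, -0.0, -0.0, -0.161], [0.0162, -0.0007, 0.0005, -0.0, -0.0, -0.161], [0.0161, 0.0019, 0.0005, -0.0, -0.0, -0.161], [0.0156, 0.0044, 0.0005, -0.0, -0.0, -0.161], [0.0147, 0.0069, 0.0005, -0.0, -0.0, -0.161]]
[[0.0134, 0.0091, 0.0005, -0.0, -0.0, -0.161], [0.0117, 0.0112, 0.0005, -0.0, -0.0, -0.161], [0.0098, 0.0129, 0.0005, -0.0, -0.0, -0.161], [0.0076, 0.0143, 0.0005, -0.0, -0.0, -0.161], [0.0052, 0.0153, 0.0005, -0.0, -0.0, -0.161], [0.0027, 0.016, 0.0005, -0.0, -0.0, -0.161], [0.0001, 0.0162, 0.0005, -0.0, -0.0, -0.161]]
```

View pics/plateh.png

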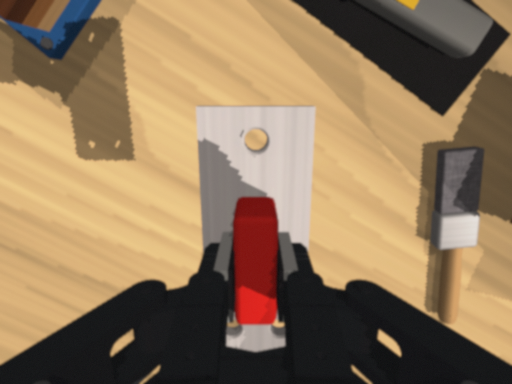

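Request:
servo_tool(
  deltas=[
    [0.0125,-0.0103,0.0005,0,0,-0.161],
    [0.014,-0.0082,0.0005,0,0,-0.161],
    [0.0151,-0.0058,0.0005,0,0,-0.161],
    [0.0159,-0.0033,0.0005,0,0,-0.161],
    [0.0162,-0.0007,0.0005,0,0,-0.161],
    [0.0161,0.0019,0.0005,0,0,-0.161],
    [0.0156,0.0044,0.0005,0,0,-0.161],
    [0.0147,0.0069,0.0005,0,0,-0.161],
  ],
)

```text
time: 37.05
ee_pos: [477.7, -175.3, 187.9]
ee_rot: [-0.002, 0.613, 0.79, -0.001]
force: [0.7, 0.1, -1.9]
grip_width: 16.7
```

Request:
servo_tool(
  deltas=[
    [0.0134,0.0091,0.0005,0,0,-0.161],
    [0.0117,0.0112,0.0005,0,0,-0.161],
    [0.0098,0.0129,0.0005,0,0,-0.161],
    [0.0076,0.0143,0.0005,0,0,-0.161],
    [0.0052,0.0153,0.0005,0,0,-0.161],
    [0.0027,0.016,0.0005,0,0,-0.161],
    [0.0001,0.0162,0.0005,0,0,-0.161],
    [0,0,0,0,0,0],
  ],
)

```text
time: 38.05
ee_pos: [517.2, -68.6, 184.7]
ee_rot: [-0.002, 0.099, 0.995, 0.001]
force: [-0.3, -0.9, -2.3]
grip_width: 16.8
```

Request:
servo_tool(
  deltas=[
    [0,0,0.03,0,0,0],
    [0,0,0.02,0,0,0],
    [0,0,0,0,0,0],
    [0,0,0,0,0,0],
  ],
)

```text
time: 38.55
ee_pos: [517.8, -70.4, 136.6]
ee_rot: [-0.0, 0.1, 0.995, -0.0]
force: [-0.0, -0.7, -2.5]
grip_width: 17.0
```

Run:
```python
from h import *
st();i,P=inhand(-6)
plan([517.1,-68.7,110],2.945)
```

```text
t 38.55 pos [517.8 -70.4 136.6] yaw 2.941 tilt [-0. -0. -1.] j [ 0.19  0.45 -0.15  1.9   0.09  0.8   1.36] F [-0.  -0.7 -2.5] w 17.0
tilt-check z near/far 6.1 6.1
edge xmax 65.3 y [-26.1  25.4]
hole px [255.6 139.6] [245 129  22  22 373] tool xy [50.9 -0.3]
t 38.6 at [518.1 -70.3 137. ] n 1
[[0.0013, 0.0013, 0.027, -0.0, 0.001, -0.004]]
```

Request:
servo_tool(
  deltas=[
    [0.001,0.0013,0.015,0,0,-0.004],
    [0,0,0.01,0,0,0],
    [0,0,0.005,0,0,0],
    [0,0,0,0,0,0],
    [0,0,0.004,0,0,0],
    [0,0,0.005,0,0,0],
    [0,0,0,0,0,0],
  ],
)

```text
time: 39.48
ee_pos: [516.8, -68.4, 97.0]
ee_rot: [-0.0, 0.097, 0.995, -0.0]
force: [0.8, -0.5, -0.9]
grip_width: 16.9
```

Request:
servo_tool(
  deltas=[
    [0,0,0.003,0,0,0],
    [0,0,0.003,0,0,0],
    [0,0,0,0,0,0],
  ],
)

```text
time: 39.85
ee_pos: [516.9, -68.4, 91.1]
ee_rot: [-0.0, 0.097, 0.995, -0.0]
force: [0.3, 0.2, -2.4]
grip_width: 17.0
```

Request:
servo_tool(
  deltas=[
    [0,0,0.002,0,0,0],
    [0,0,0.0015,0,0,0],
    [0,0,0,0,0,0],
  ],
)

```text
time: 40.22
ee_pos: [517.1, -68.4, 88.1]
ee_rot: [0.0, 0.097, 0.995, -0.0]
force: [-1.7, -0.6, 0.0]
grip_width: 16.5
```

Request:
servo_tool(
  deltas=[
    [0,0,0,0,0,0],
    [0,0,0,0,0,0],
    [0,0,0,0,0,0],
    [0,0,0,0,0,0],
    [0,0,0,0,0,0],
  ],
  jaw=1,
)

```text
time: 40.85
ee_pos: [517.1, -68.4, 87.9]
ee_rot: [-0.0, 0.097, 0.995, -0.0]
force: [-0.4, 0.2, 0.3]
grip_width: 85.7
```

Request:
servo_tool(
  deltas=[
    [0,0,-0.02,0,0,0],
    [0,0,-0.04,0,0,0],
    [0,0,-0.05,0,0,0],
    [0,0,-0.05,0,0,0],
    [0,0,0,0,0,0],
    [0,0,0,0,0,0],
  ],
)

```text
time: 41.6
ee_pos: [516.7, -68.4, 247.4]
ee_rot: [-0.0, 0.097, 0.995, -0.0]
force: [-0.1, 0.6, -0.4]
grip_width: 85.3
```

Run:
```python
from h import *
st(); i,d,P=cloud('wrist'); topof(P); print(rectfit(P,(517,-68),78,86)[:3])
z=np.load('w2.npz'); 
plan([615,-330,250],2.945)
```

```text
t 41.6 pos [516.7 -68.4 247.4] yaw 2.947 tilt [-0. -0. -1.] j [ 0.21  0.33 -0.17  1.74  0.06  1.07  1.39] F [-0.1  0.6 -0.4] w 85.3
mid 9609 324.7 plus 318 81.9 minus 395 82.0 
(array([517.09973145, -68.62249756]), np.float32(-0.1942919), [np.float32(52.076576), np.float32(130.57993)])
t 41.65 at [516.4 -68.4 246.8] n 6
[[-0.0246, -0.0396, -0.0006, -0.0, -0.0, 0.0], [-0.0246, -0.0396, -0.0006, -0.0, -0.0, 0.0], [-0.0246, -0.0396, -0.0006, -0.0, -0.0, 0.0], [-0.0246, -0.0396, -0.0006, -0.0, -0.0, 0.0], [-0.0246, -0.0396, -0.0005, -0.0, -0.0, 0.0], [-0.0246, -0.0396, -0.0005, -0.0, -0.0, 0.0]]
```

The plate is down, with its top at 82 mm. Next I'll measure the label.

Run:
```python
from h import *
plan([660,-175,350],np.pi)
```

```text
t 41.65 at [516.4 -68.4 246.8] n 4
[[-0.0403, -0.0192, -0.0259, -0.0, -0.0, -0.049], [-0.0394, -0.0211, -0.0259, -0.0, -0.0, -0.049], [-0.0383, -0.023, -0.0258, -0.0, -0.0, -0.049], [-0.0371, -0.0249, -0.0258, -0.0, -0.0, -0.049]]
```

Request:
servo_tool(
  deltas=[
    [-0.0403,-0.0192,-0.0259,0,0,-0.049],
    [-0.0394,-0.0211,-0.0259,0,0,-0.049],
    [-0.0383,-0.023,-0.0258,0,0,-0.049],
    [-0.0371,-0.0249,-0.0258,0,0,-0.049],
    [0,0,0,0,0,0],
    [0,0,0,0,0,0],
    [0,0,0,0,0,0],
  ],
)

```text
time: 42.52
ee_pos: [659.7, -173.8, 350.2]
ee_rot: [-0.001, -0.001, 1.0, 0.0]
force: [-0.3, -0.3, -0.3]
grip_width: 85.4
```

Run:
```python
from h import *
st(); i,d,P=cloud('wrist'); np.savez('label.npz',i=i,d=d,P=P); st()
cv2.imwrite('pics/label.png',cv2.resize(i,(800,600),interpolation=cv2.INTER_CUBIC))
for t in ['label','stand','scanner','mat']:
    for r in regions_of('wrist',t)[:2]: print(t,round(r['p'],2),r['rect'],r['region'].sum()); 
    for r in place_of('wrist',t)[:1]: u,v=map(int,np.round(r['point'])); print(t,'pt',r['point'],P[min(v,383),min(u,511)].round(1))
r=regions_of('wrist','label')[0]['region']; np.save('lreg.npy',r)
```

```text
t 42.52 pos [ 659.7 -173.8  350.2] yaw -3.14 tilt [-0.002  0.001 -1.   ] j [ 0.31  0.55 -0.18  1.09  0.09  1.51  1.72] F [-0.3 -0.3 -0.3] w 85.4
t 42.58 pos [ 659.8 -173.9  350.7] yaw -3.139 tilt [-0.002  0.    -1.   ] j [ 0.31  0.55 -0.18  1.09  0.09  1.51  1.72] F [-0.5  0.2 -0.3] w 85.7
label 0.75 [404.8, 223.5, 59.3, 63.7] 2689
label 0.74 [192.5, 109.3, 6.0, 19.6] 40
label pt [432.0, 247.1] [772.8  45.7 117.1]
stand 0.83 [355.9, 156.9, 122.1, 149.1] 10874
stand pt [398.7, 194.2] [721.6  22.1  60. ]
scanner 0.92 [87.4, 98.1, 111.2, 37.1] 2873
scanner pt [144.5, 114.0] [ 617.6 -324.1   33.9]
mat 0.61 [71.3, 76.6, 136.9, 69.7] 5517
mat pt [140.3, 115.0] [ 618.9 -329.6   34. ]
```

View pics/label.png

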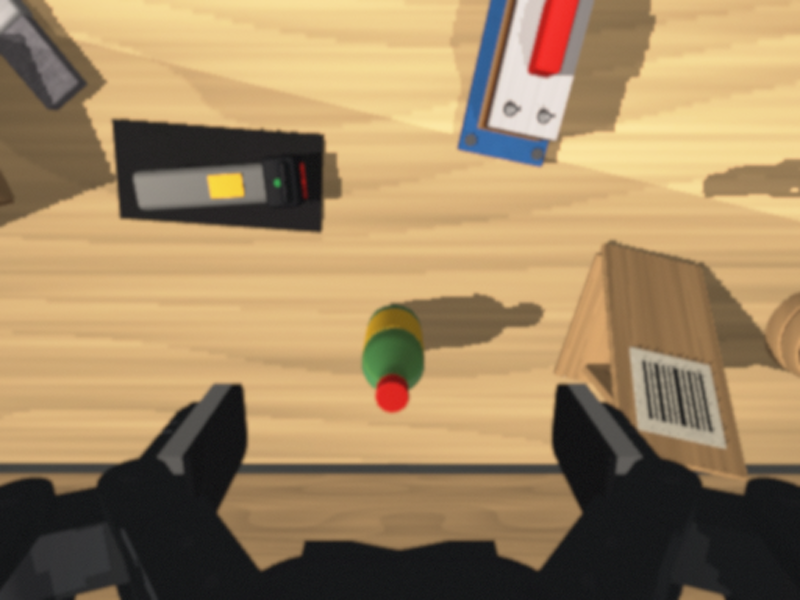

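Run:
```python
from h import *
z=np.load('label.npz'); i,P=z['i'],z['P']; r=np.load('lreg.npy')
er=cv2.erode(r.astype(np.uint8),np.ones((5,5)))>0
q=P[er]; q=q[~np.isnan(q).any(1)]; c=q.mean(0)
n=np.linalg.svd(q-c,full_matrices=False)[2][2]; n*=-np.sign(n[0])
print('label pts mean',c.round(1),'normal',n.round(3),'elev',np.arcsin(n[2]).round(3),'az',np.arctan2(n[1],n[0]).round(3),'res',np.abs((q-c)@n).mean().round(2))
# board face plane incl. wider
yax=np.cross([0,0,1],n); yax/=np.linalg.norm(yax); xa=np.cross(yax,n)
f=P.reshape(-1,3); k=(np.abs((f-c)@n)<2.5)&(np.linalg.norm(f-c,axis=1)<80); 
g=f[k]; c2=g.mean(0); n2=np.linalg.svd(g-c2,full_matrices=False)[2][2]; n2*=-np.sign(n2[0]); print('board n',n2.round(3),np.arcsin(n2[2]).round(3),np.arctan2(n2[1],n2[0]).round(3))
# white label region refine
g8=i.max(-1); rr=cv2.morphologyEx(((i.min(-1)>120)&(cv2.dilate(r.astype(np.uint8),np.ones((5,5)))>0)).astype(np.uint8),cv2.MORPH_CLOSE,np.ones((9,9)))>0
q=P[rr]; q=q[~np.isnan(q).any(1)]; uv=np.stack([(q-c)@yax,(q-c)@xa],1).astype(np.float32); R=cv2.minAreaRect(uv); print('label rect in plane',R); cc=c+R[0][0]*yax+R[0][1]*xa; print('label centre',cc.round(1))
R=cv2.minAreaRect(np.stack([(P[er]-c)@yax,(P[er]-c)@xa],1).astype(np.float32)); print('netw',R)
bx=g[:,:]; w=(bx-c)@yax; print('board y extent about c',np.percentile(w,[.3,99.7]).round(1))
# mat, scanner
m=(g8<70)&(P[...,2]>1)&(P[...,2]<6)&(P[...,0]>540)&(P[...,0]<700)&(P[...,1]<-230)&(P[...,1]>-460)
n_,l,s,_c=cv2.connectedComponentsWithStats(m.astype(np.uint8)); k=1+np.argmax(s[1:,4]); print('mat',cv2.minAreaRect(P[m&(s[l,4]>150)][:,:2].astype(np.float32)))
cs,y,L,mm=rectfit(P,(620,-335),25,40,110); print('scanner',cs,y,L,'hz',np.nanmedian(P[mm][:,2]))
hd=mm&(P[...,2]>35.2);hn=mm&(P[...,2]<34.5); print(hd.sum(),hn.sum()); print('handle',cv2.minAreaRect(P[hn][:,:2].astype(np.float32)),'head',cv2.minAreaRect(P[hd][:,:2].astype(np.float32)))
```

```text
label pts mean [779.6  43.6 123.6] normal [-0.744  0.179  0.644] elev 0.7 az 2.905 res 0.58
board n [-0.746  0.182  0.641] 0.695 2.903
label rect in plane ((-0.6892852783203125, 2.9618377685546875), (71.16960144042969, 72.69441223144531), 0.2659996747970581)
label centre [777.9  44.7 121.3]
netw ((5.722725868225098, 0.805908203125), (63.662681579589844, 59.01173400878906), 17.357494354248047)
board y extent about c [-50.1  49. ]
mat ((618.02587890625, -339.2098693847656), (187.81459045410156, 86.18177032470703), 86.13141632080078)
scanner [ 623.612854   -330.21847534] -1.5239258 [np.float32(43.95), np.float32(148.34694)] hz 33.22952418361507
609 2022
handle ((623.6128540039062, -330.2184753417969), (43.950035095214844, 148.3469696044922), 2.685502767562866) head ((623.9390258789062, -325.3083801269531), (43.15454864501953, 127.05072021484375), 3.7997751235961914)
```

Run:
```python
from h import *
plan([622,-333,170],1.63)
```

```text
t 43.02 at [ 660.5 -174.8  351.4] n 9
[[0.0043, -0.0176, 0.0202, 0.0, 0.0, 0.168], [0.0013, -0.018, 0.0202, 0.0, 0.0, 0.168], [-0.0017, -0.018, 0.0202, 0.0, 0.0, 0.168], [-0.0047, -0.0175, 0.0202, 0.0, 0.0, 0.168], [-0.0076, -0.0164, 0.0202, 0.0, 0.0, 0.168], [-0.0102, -0.0149, 0.0202, 0.0, 0.0, 0.168], [-0.0126, -0.013, 0.0202, 0.0, 0.0, 0.168], [-0.0146, -0.0107, 0.0202, 0.0, 0.0, 0.168]]
[[-0.0162, -0.0081, 0.0202, 0.0, 0.0, 0.168]]
```

Request:
servo_tool(
  deltas=[
    [0.0043,-0.0176,0.0202,0,0,0.168],
    [0.0013,-0.018,0.0202,0,0,0.168],
    [-0.0017,-0.018,0.0202,0,0,0.168],
    [-0.0047,-0.0175,0.0202,0,0,0.168],
    [-0.0076,-0.0164,0.0202,0,0,0.168],
    [-0.0102,-0.0149,0.0202,0,0,0.168],
    [-0.0126,-0.013,0.0202,0,0,0.168],
    [-0.0146,-0.0107,0.0202,0,0,0.168],
  ],
)

```text
time: 44.02
ee_pos: [626.3, -316.0, 189.1]
ee_rot: [0.0, 0.624, 0.781, 0.0]
force: [1.1, 0.6, -0.6]
grip_width: 85.5
```

Request:
servo_tool(
  deltas=[
    [-0.0162,-0.0081,0.0202,0,0,0.168],
    [0,0,0,0,0,0],
    [0,0,0,0,0,0],
    [0,0,0,0,0,0],
  ],
)

```text
time: 44.52
ee_pos: [623.3, -332.1, 170.7]
ee_rot: [0.001, 0.684, 0.729, 0.001]
force: [0.1, -0.2, -0.3]
grip_width: 85.4
```

Run:
```python
from h import *
st(); i,d,P=cloud('wrist'); np.savez('scan.npz',i=i,d=d,P=P); st()
cv2.imwrite('pics/scan.png',i)
g8=i.max(-1)
m=(g8<75)&(P[...,2]>1)&(P[...,2]<6)&(P[...,0]>540)&(P[...,0]<700)&(P[...,1]<-230)&(P[...,1]>-460)
n_,l,s,_c=cv2.connectedComponentsWithStats(m.astype(np.uint8)); print('mat',cv2.minAreaRect(P[m&(s[l,4]>150)][:,:2].astype(np.float32)))
mm=(P[...,2]>28)&(P[...,2]<45)&(abs(P[...,0]-620)<80)&(abs(P[...,1]+335)<100)
q=P[mm]; print(len(q), np.histogram(q[:,2],bins=np.arange(28,45))[0])
# symmetry axis: per-slice midline along y world
ys=np.arange(-400,-255,8); 
for y0 in ys:
    t=q[abs(q[:,1]-y0)<4]
    if len(t)>10: print(y0,np.percentile(t[:,0],[1,99]).round(1),(np.percentile(t[:,0],[1,99]).mean()).round(1),len(t),np.median(t[:,2]).round(1))
print(q[:,1].min(),q[:,1].max())
```

```text
t 44.52 pos [ 623.3 -332.1  170.7] yaw 1.634 tilt [ 0.002 -0.    -1.   ] j [ 0.36  0.68  0.19  1.35 -0.13  1.12  0.63] F [ 0.1 -0.2 -0.3] w 85.4
t 44.58 pos [ 623.1 -332.3  170.6] yaw 1.634 tilt [ 0.002 -0.    -1.   ] j [ 0.36  0.68  0.19  1.35 -0.13  1.12  0.63] F [-0.2  0.7 -0.3] w 85.6
mat ((618.3004760742188, -339.50347900390625), (187.9087677001953, 87.4024429321289), 86.05426025390625)
6694 [ 140  175  262  665 1511 1337  632  416  555  426  189  129  154   88
   15    0]
-400 [612.8 644.6] 628.7 245 32.4
-392 [612.3 644.5] 628.4 288 32.6
-384 [611.9 643.4] 627.7 275 32.7
-376 [611.4 643.6] 627.5 293 32.8
-368 [610.3 642.9] 626.6 305 32.7
-360 [609.9 642.5] 626.2 309 32.7
-352 [609.4 641.8] 625.6 310 32.6
-344 [609.1 641.3] 625.2 316 32.8
-336 [608.7 640.7] 624.7 329 33.7
-328 [608.2 640. ] 624.1 333 33.8
-320 [607.5 640. ] 623.8 350 33.9
-312 [606.6 639.5] 623.1 368 33.3
-304 [606.3 638.9] 622.6 358 32.8
-296 [605.9 638.1] 622.0 371 32.7
-288 [600.  642.3] 621.1 476 36.6
-280 [599.7 642.3] 621.0 524 37.1
-272 [598.4 641.5] 620.0 555 39.7
-264 [599.8 640.9] 620.3 513 35.9
-256 [605.  635.5] 620.2 164 29.6
-405.21045774491046 -255.95402550427366
```

View pics/scan.png

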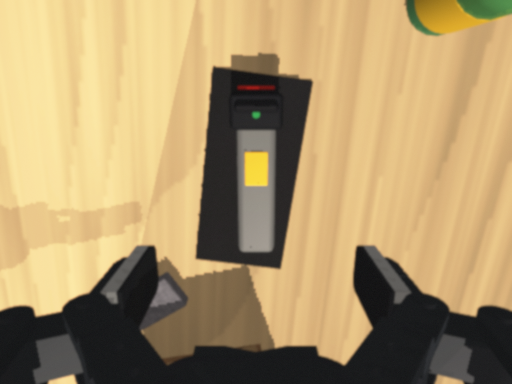

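Run:
```python
from h import *
plan([624.6,-334.8,8],1.635,n=5)
```

```text
t 44.58 at [ 623.1 -332.3  170.6] n 5
[[-0.0005, 0.0002, 0.0325, 0.0, 0.0, -0.0], [-0.0005, 0.0002, 0.0325, 0.0, 0.0, -0.0], [-0.0005, 0.0002, 0.0325, 0.0, 0.0, -0.0], [-0.0005, 0.0002, 0.0325, 0.0, 0.0, -0.0], [-0.0005, 0.0003, 0.0325, 0.0, 0.0, -0.0]]
```

Request:
servo_tool(
  deltas=[
    [-0.0005,0.0002,0.0325,0,0,0],
    [-0.0005,0.0002,0.04,0,0,0],
    [-0.0005,0.0002,0.04,0,0,0],
    [-0.0005,0.0002,0.035,0,0,0],
    [-0.0005,0.0003,0.015,0,0,0],
    [0,0,0,0,0,0],
    [0,0,0,0,0,0],
    [0,0,0,0,0,0],
  ],
)

```text
time: 45.58
ee_pos: [624.3, -336.0, 8.7]
ee_rot: [0.001, 0.686, 0.728, 0.0]
force: [0.1, 0.0, 0.0]
grip_width: 85.5
```

Run:
```python
from h import *
st(); plan([624.6,-334.8,8],1.635,n=1)
```

```text
t 45.58 pos [ 624.3 -336.     8.7] yaw 1.631 tilt [ 0.002 -0.001 -1.   ] j [ 0.37  0.85  0.16  1.49 -0.17  0.82  0.65] F [0.1 0.  0. ] w 85.5
t 45.58 at [ 624.3 -336.     8.7] n 1
[[0.0012, 0.0003, 0.0007, 0.002, 0.001, -0.004]]
```

Request:
servo_tool(
  deltas=[
    [0.0008,0.0003,0,0,0,-0.003],
    [0,0,0,0,0,0],
    [0,0,0,0,0,0],
  ],
)

```text
time: 45.95
ee_pos: [623.7, -334.7, 7.1]
ee_rot: [0.0, 0.684, 0.729, 0.0]
force: [-0.7, 0.0, -0.6]
grip_width: 85.4
```

Request:
servo_tool(
  deltas=[
    [0,0,0,0,0,0],
    [0,0,0,0,0,0],
    [0,0,0,0,0,0],
    [0,0,0,0,0,0],
    [0,0,0,0,0,0],
    [0,0,0,0,0,0],
    [0,0,0,0,0,0],
  ],
  jaw=-1,
  newtons=60,
)

```text
time: 46.82
ee_pos: [623.8, -334.8, 7.1]
ee_rot: [0.0, 0.685, 0.729, 0.0]
force: [0.0, -0.4, 2.3]
grip_width: 33.3
```

Run:
```python
from h import *
st()
```

```text
t 46.83 pos [ 623.8 -334.8    7.1] yaw 1.634 tilt [ 0. -0. -1.] j [ 0.37  0.85  0.16  1.49 -0.16  0.81  0.66] F [ 0.  -0.4  2.3] w 33.3
```

Request:
servo_tool(
  deltas=[
    [0,0,-0.02,0,0,0],
    [0,0,-0.05,0,0,0],
    [0,0,-0.06,0,0,0],
    [0,0,-0.06,0,0,0],
    [0,0,-0.05,0,0,0],
    [0,0,-0.01,0,0,0],
    [0,0,0,0,0,0],
    [0,0,0,0,0,0],
  ],
)

```text
time: 47.82
ee_pos: [622.9, -334.1, 254.9]
ee_rot: [-0.002, 0.684, 0.729, -0.0]
force: [0.1, -0.5, -2.4]
grip_width: 32.9
```

Run:
```python
from h import *
st(); s=state(); i,d,P=cloud('wrist'); np.savez('held.npz',i=i,d=d,P=P); cv2.imwrite('pics/held.png',i)
R=q2R(s['ee_rot']); q=(P-s['ee_pos'])@R  # tool frame
m=(q[...,2]<-15)&(q[...,2]>-45)&(abs(q[...,1])<30)&(q[...,0]>10)&(q[...,0]<95)
t=q[m]
for x0 in range(15,90,5):
    k=t[abs(t[:,0]-x0)<2.5]
    if len(k)>20: print(x0,len(k),np.percentile(k[:,1],[1,99]).round(1),np.median(k[:,2]).round(1))
# pitch
h=t[(t[:,0]>15)&(t[:,0]<42)&(abs(t[:,1])<12)]; print('handle top slope',np.polyfit(h[:,0],h[:,2],1))
```

```text
t 47.83 pos [ 622.9 -334.1  254.9] yaw 1.634 tilt [-0.003  0.002 -1.   ] j [ 0.36  0.63  0.2   1.21 -0.12  1.32  0.62] F [ 0.1 -0.5 -2.4] w 32.9
15 1060 [-24.3  25. ] -26.8
20 1028 [-16.2  16.8] -26.7
25 1134 [-16.1  16.6] -25.9
30 1092 [-16.1  16.7] -25.5
35 1134 [-16.   16.8] -25.5
40 1176 [-16.2  16.7] -25.5
45 1231 [-20.2  20.6] -29.0
50 1772 [-20.8  21.6] -29.6
55 1821 [-21.   21.5] -29.8
60 1799 [-20.8  21.5] -32.7
65 2108 [-20.8  21.3] -31.8
70 1932 [-20.4  21.1] -29.2
75 1509 [-16.5  17. ] -23.7
80 102 [-14.2  14.8] -21.8
handle top slope [  0.06124621 -27.91470014]
```

Run:
```python
from h import *
plan([615.2,84.1,250],-0.238)
```

```text
t 47.88 at [ 622.9 -334.1  254.7] n 12
[[0.0348, 0.0016, 0.0005, -0.0, 0.0, 0.156], [0.0346, -0.0039, 0.0005, -0.0, 0.0, 0.156], [0.0336, -0.0092, 0.0005, -0.0, 0.0, 0.156], [0.0318, -0.0143, 0.0005, -0.0, 0.0, 0.156], [0.0292, -0.0191, 0.0005, -0.0, 0.0, 0.156], [0.0258, -0.0234, 0.0005, -0.0, 0.0, 0.156], [0.0219, -0.0271, 0.0005, -0.0, 0.0, 0.156], [0.0174, -0.0302, 0.0005, -0.0, 0.0, 0.156]]
[[0.0125, -0.0325, 0.0004, -0.0, 0.0, 0.156], [0.0073, -0.0341, 0.0004, -0.0, 0.0, 0.156], [0.0019, -0.0348, 0.0004, -0.0, 0.0, 0.156], [-0.0035, -0.0347, 0.0004, -0.0, 0.0, 0.156]]
```

Request:
servo_tool(
  deltas=[
    [0.0348,0.0016,0,0,0,0.156],
    [0.0346,-0.0039,0,0,0,0.156],
    [0.0336,-0.0092,0,0,0,0.156],
    [0.0318,-0.0143,0,0,0,0.156],
    [0.0292,-0.0191,0,0,0,0.156],
    [0.0258,-0.0234,0,0,0,0.156],
    [0.0219,-0.0271,0,0,0,0.156],
    [0.0174,-0.0302,0,0,0,0.156],
  ],
)

```text
time: 48.88
ee_pos: [617.8, -54.6, 255.4]
ee_rot: [-0.0, 0.982, 0.189, -0.001]
force: [-0.2, -0.3, -1.3]
grip_width: 32.9
```

Request:
servo_tool(
  deltas=[
    [0.0125,-0.0325,0,0,0,0.156],
    [0.0073,-0.0341,0,0,0,0.156],
    [0.0019,-0.0348,0,0,0,0.156],
    [-0.0035,-0.0347,0,0,0,0.156],
    [0,0,0,0,0,0],
    [0,0,0,0,0,0],
  ],
)

```text
time: 49.62
ee_pos: [615.5, 83.0, 255.9]
ee_rot: [0.001, 0.993, -0.118, -0.001]
force: [-0.9, -0.2, -2.3]
grip_width: 33.0
```

Run:
```python
from h import *
st(); plan([615.2,84.1,180.6],-0.238)
```

```text
t 49.62 pos [615.5  83.  255.9] yaw -0.237 tilt [-0.002 -0.001 -1.   ] j [-0.57  0.56  0.7   1.48 -0.37  1.24 -1.64] F [-0.9 -0.2 -2.3] w 33.0
t 49.62 at [615.5  83.  255.9] n 2
[[-0.0002, -0.0006, 0.0377, 0.001, 0.001, 0.0], [-0.0002, -0.0005, 0.0377, 0.001, 0.001, 0.0]]
```

Request:
servo_tool(
  deltas=[
    [-0.0002,-0.0006,0.025,0,0,0],
    [-0.0002,-0.0005,0.03,0,0,0],
    [0,0,0.02,0,0,0],
    [0,0,0,0,0,0],
    [0,0,0,0,0,0],
    [0,0,0,0,0,0],
  ],
)

```text
time: 50.38
ee_pos: [616.5, 84.1, 183.1]
ee_rot: [-0.0, 0.993, -0.119, 0.001]
force: [-0.4, 0.6, -1.6]
grip_width: 32.9
```

```bash
cat > aim.py <<'E'
from h import *
s=state(); R=q2R(s['ee_rot']); p=np.array(s['ee_pos'])
C=np.array([777.9,44.7,121.3]); n=np.array([-.744,.180,.643]); n/=np.linalg.norm(n)
w=p+R@np.array([75.5,0.3,4.1-22]); sg=R@np.array([np.cos(.7),0,np.sin(.7)])
D=(C-w)@n/(sg@n); hit=w+sg*D
print('dist',D.round(1),'miss',(hit-C).round(1),'angle',np.degrees(np.arccos(-sg@n)).round(2))
E
python3 - <<'E'
from h import *
import aim
st(); plan([615.2,84.1,180.6],-0.238)
i,d,P=cloud('wrist'); np.savez('aim.npz',i=i,d=d,P=P); cv2.imwrite('pics/aim.png',i)
E
```

```text
dist 120.8 miss [ 1.7 -0.6  2.2] angle 0.04
t 50.38 pos [616.5  84.1 183.1] yaw -0.239 tilt [ 0.002  0.    -1.   ] j [-0.56  0.62  0.67  1.59 -0.42  1.08 -1.6 ] F [-0.4  0.6 -1.6] w 32.9
t 50.38 at [616.5  84.1 183.1] n 1
[[-0.0012, 0.0003, 0.0025, -0.001, -0.002, -0.001]]
```

View pics/aim.png

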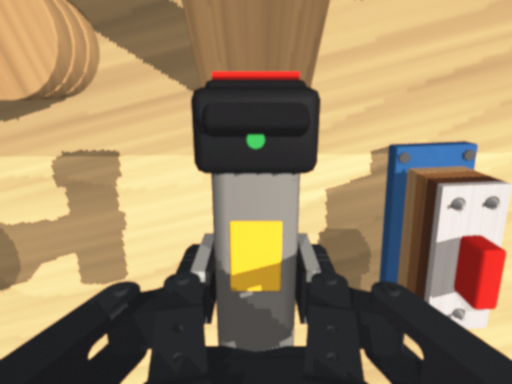

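Request:
servo_tool(
  deltas=[
    [-0.0005,0,0.0015,0,0,0],
    [0,0,0,0,0,0],
    [0,0,0,0,0,0],
    [0,0,0,0,0,0],
    [0,0,0,0,0,0],
    [0,0,0,0,0,0],
    [0,0,0,0,0,0],
    [0,0,0,0,0,0],
  ],
)

```text
time: 51.42
ee_pos: [615.3, 84.7, 180.5]
ee_rot: [0.0, 0.993, -0.119, -0.0]
force: [-0.3, -0.2, -1.2]
grip_width: 32.9
```

Request:
servo_tool(
  deltas=[
    [0,0,0,0,0,0],
    [0,0,0,0,0,0],
    [0,0,0,0,0,0],
    [0,0,0,0,0,0],
    [0,0,0,0,0,0],
    [0,0,0,0,0,0],
    [0,0,0,0,0,0],
    [0,0,0,0,0,0],
  ],
)

```text
time: 52.42
ee_pos: [615.3, 84.7, 180.5]
ee_rot: [0.0, 0.993, -0.119, -0.0]
force: [-0.1, -0.1, -2.0]
grip_width: 33.0
```

```bash
python3 aim.py
```

```text
dist 120.0 miss [-0.1  0.2 -0.2] angle 0.09
```

Request:
servo_tool(
  deltas=[
    [0,0,0,0,0,0],
    [0,0,0,0,0,0],
    [0,0,0,0,0,0],
    [0,0,0,0,0,0],
    [0,0,0,0,0,0],
    [0,0,0,0,0,0],
    [0,0,0,0,0,0],
    [0,0,0,0,0,0],
  ],
)

```text
time: 53.42
ee_pos: [615.3, 84.7, 180.5]
ee_rot: [0.0, 0.993, -0.119, -0.0]
force: [0.9, 0.5, -2.7]
grip_width: 33.0
```

Request:
servo_tool(
  deltas=[
    [0,0,0,0,0,0],
    [0,0,0,0,0,0],
    [0,0,0,0,0,0],
    [0,0,0,0,0,0],
    [0,0,0,0,0,0],
    [0,0,0,0,0,0],
    [0,0,0,0,0,0],
    [0,0,0,0,0,0],
  ],
)

```text
time: 54.42
ee_pos: [615.3, 84.7, 180.5]
ee_rot: [0.0, 0.993, -0.119, -0.0]
force: [0.3, 0.3, -1.7]
grip_width: 33.2
```

```bash
python3 aim.py
python3 - <<'E'
from h import *
i,d,P=cloud('side'); cv2.imwrite('pics/sideaim.png',cv2.resize(i[100:240,170:390],None,fx=3.5,fy=3.5,interpolation=cv2.INTER_CUBIC)); plan([618.2,-339.4,255],1.502)
E
```

```text
dist 120.0 miss [-0.1  0.3 -0.2] angle 0.09
t 54.48 at [615.4  84.7 180.5] n 11
[[0.0093, 0.0374, -0.0068, 0.0, 0.0, -0.158], [0.0033, 0.0384, -0.0068, 0.0, 0.0, -0.158], [-0.0028, 0.0385, -0.0068, 0.0, 0.0, -0.158], [-0.0088, 0.0375, -0.0068, 0.0, 0.0, -0.158], [-0.0146, 0.0357, -0.0068, 0.0, 0.0, -0.158], [-0.02, 0.033, -0.0068, 0.0, 0.0, -0.158], [-0.025, 0.0294, -0.0068, 0.0, 0.0, -0.158], [-0.0293, 0.0251, -0.0068, 0.0, 0.0, -0.158]]
[[-0.0329, 0.0202, -0.0068, 0.0, 0.0, -0.158], [-0.0356, 0.0147, -0.0068, 0.0, 0.0, -0.158], [-0.0375, 0.0089, -0.0068, 0.0, 0.0, -0.158]]
```

View pics/sideaim.png

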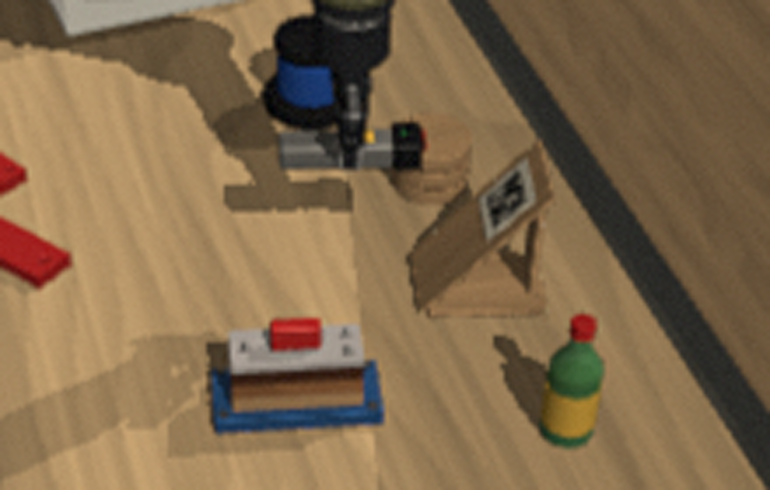

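The side view shows the scanner level, facing the label at about (508,195), and the stack seated. The scanner held still for over 3 s. Now I'll take it back to the mat.

Request:
servo_tool(
  deltas=[
    [0,0,-0.04,0,0,0],
    [0,0,-0.035,0,0,0],
    [0.0093,0.0374,0,0,0,-0.158],
    [0.0033,0.0384,0,0,0,-0.158],
    [-0.0028,0.0385,0,0,0,-0.158],
    [-0.0088,0.0375,0,0,0,-0.158],
    [-0.0146,0.0357,0,0,0,-0.158],
    [-0.02,0.033,0,0,0,-0.158],
  ],
)

```text
time: 55.48
ee_pos: [616.5, -147.9, 255.5]
ee_rot: [0.0, 0.937, 0.35, 0.0]
force: [0.7, 0.2, -1.7]
grip_width: 33.4
```

Request:
servo_tool(
  deltas=[
    [-0.025,0.0294,0,0,0,-0.158],
    [-0.0293,0.0251,0,0,0,-0.158],
    [-0.0329,0.0202,0,0,0,-0.158],
    [-0.0356,0.0147,0,0,0,-0.158],
    [-0.0375,0.0089,0,0,0,-0.158],
    [0,0,0,0,0,0],
    [0,0,0,0,0,0],
    [0,0,0,0,0,0],
  ],
)

```text
time: 56.48
ee_pos: [618.2, -337.8, 255.5]
ee_rot: [-0.0, 0.731, 0.682, 0.0]
force: [0.1, -0.1, -2.2]
grip_width: 32.8
```

Run:
```python
from h import *
st(); plan([618.2,-339.4,50],1.502)
```

```text
t 56.48 pos [ 618.2 -337.8  255.5] yaw 1.501 tilt [ 0.     0.001 -1.   ] j [ 0.35  0.63  0.23  1.22 -0.14  1.31  0.5 ] F [ 0.1 -0.1 -2.2] w 32.8
t 56.48 at [ 618.2 -337.8  255.5] n 4
[[-0.0004, 0.0, 0.0514, 0.0, -0.0, -0.0], [-0.0004, 0.0, 0.0514, 0.0, -0.0, -0.0], [-0.0004, 0.0, 0.0514, 0.0, -0.0, -0.0], [-0.0004, 0.0, 0.0514, 0.0, -0.0, -0.0]]
```

Request:
servo_tool(
  deltas=[
    [-0.0004,0,0.05,0,0,0],
    [-0.0004,0,0.05,0,0,0],
    [-0.0004,0,0.05,0,0,0],
    [-0.0004,0,0.05,0,0,0],
    [0,0,0.03,0,0,0],
    [0,0,0.01,0,0,0],
    [0,0,0,0,0,0],
    [0,0,0,0,0,0],
  ],
)

```text
time: 57.48
ee_pos: [618.7, -341.5, 17.4]
ee_rot: [0.001, 0.732, 0.682, 0.0]
force: [0.9, -0.6, -1.3]
grip_width: 33.1
```

Request:
servo_tool(
  deltas=[
    [0,0,0.003,0,0,0],
    [0,0,0,0,0,0],
    [0,0,0,0,0,0],
  ],
)

```text
time: 57.85
ee_pos: [617.5, -341.2, 12.8]
ee_rot: [0.0, 0.732, 0.682, 0.0]
force: [0.1, 0.3, -1.5]
grip_width: 33.0
```

Request:
servo_tool(
  deltas=[
    [0.0015,0.0005,0.002,0,0,0],
    [0,0,0.002,0,0,0],
    [0,0,0.001,0,0,0],
    [0,0,0,0,0,0],
    [0,0,0,0,0,0],
  ],
)

```text
time: 58.48
ee_pos: [618.1, -339.7, 7.5]
ee_rot: [0.0, 0.732, 0.682, -0.0]
force: [-0.1, -0.4, -0.7]
grip_width: 33.0
```

Request:
servo_tool(
  deltas=[
    [0,0,0.0005,0,0,0],
    [0,0,0,0,0,0],
  ],
)

```text
time: 58.72
ee_pos: [618.1, -339.7, 7.2]
ee_rot: [0.0, 0.732, 0.682, 0.0]
force: [-0.3, 0.0, 1.2]
grip_width: 33.2
```

Request:
servo_tool(
  deltas=[
    [0,0,0,0,0,0],
    [0,0,0,0,0,0],
    [0,0,0,0,0,0],
    [0,0,0,0,0,0],
    [0,0,0,0,0,0],
  ],
  jaw=1,
)

```text
time: 59.35
ee_pos: [618.1, -339.6, 7.0]
ee_rot: [0.0, 0.732, 0.682, -0.0]
force: [0.4, -0.3, -0.8]
grip_width: 85.3
```

Request:
servo_tool(
  deltas=[
    [0,0,-0.02,0,0,0],
    [0,0,-0.04,0,0,0],
    [0,0,-0.05,0,0,0],
    [0,0,-0.06,0,0,0],
    [0,0,-0.06,0,0,0],
    [0,0,-0.06,0,0,0],
    [0,0,0,0,0,0],
    [0,0,0,0,0,0],
  ],
)

```text
time: 60.35
ee_pos: [617.8, -339.5, 298.0]
ee_rot: [0.0, 0.732, 0.682, 0.0]
force: [-0.2, 0.1, 0.6]
grip_width: 85.9
```

Run:
```python
from h import *
st(); i,d,P=cloud('wrist'); cv2.imwrite('pics/end.png',cv2.resize(i,(800,600)))
g8=i.max(-1)
m=(g8<75)&(P[...,2]>1)&(P[...,2]<6)&(P[...,0]>540)&(P[...,0]<700)&(P[...,1]<-230)&(P[...,1]>-460)
n_,l,s,_c=cv2.connectedComponentsWithStats(m.astype(np.uint8)); print('mat',cv2.minAreaRect(P[m&(s[l,4]>150)][:,:2].astype(np.float32)))
mm=(P[...,2]>28)&(P[...,2]<45)&(abs(P[...,0]-620)<80)&(abs(P[...,1]+335)<100)
q=P[mm]; print('y',np.percentile(q[:,1],[.3,99.7]))
for y0 in (-400,-350,-300):
    t=q[abs(q[:,1]-y0)<4]; print(y0,np.percentile(t[:,0],[1,99]).mean().round(1))
topof(P)
```

```text
t 60.35 pos [ 617.8 -339.5  298. ] yaw 1.5 tilt [ 0.001 -0.    -1.   ] j [ 0.35  0.61  0.23  1.14 -0.14  1.41  0.5 ] F [-0.2  0.1  0.6] w 85.9
mat ((617.9691772460938, -339.2073974609375), (187.26541137695312, 86.88513946533203), 86.10939025878906)
y [-408.95942224 -262.78370593]
-400 614.3
-350 617.7
-300 622.9
mid 0 nan plus 0 nan minus 0 nan
  return np.nanmean(a, axis, out=out, keepdims=keepdims)
```

View pics/end.png

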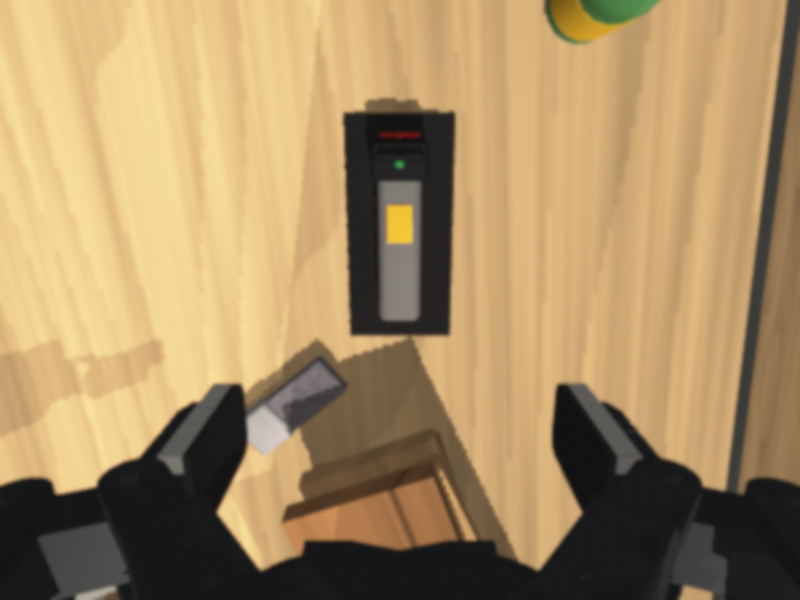

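Run:
```python
from h import *
i,d,P=cloud('side'); topof(P)
i,d,P=cloud('scene'); topof(P)
st(); sign_off()
```

```text
mid 236 89.3 plus 23 81.3 minus 18 82.6 
mid 220 86.9 plus 158 54.6 minus 15 84.5 
t 60.5 pos [ 617.5 -339.2  295.7] yaw 1.5 tilt [-0.002  0.001 -1.   ] j [ 0.35  0.61  0.23  1.14 -0.14  1.41  0.5 ] F [ 0.   0.8 -1. ] w 85.4
the job is handed in; nothing more can be done
```

The job is done and handed in at about 60 s.

- **Stack:** The pale, mid-brown and dark layers are on the jig pins in that order, with the plate on top. The wrist camera put the layer tops at 38, 56 and 74 mm and the plate top at 82 mm, which is fully down for all four. A last side-camera check read 81 to 83 mm at the plate's ends.
- **Scan:** I held the scanner still for more than 3 s with its window 120 mm from the label. By my own measurements the aim was under 1 mm off the label's middle and about 0.1° off square.
- **Scanner back on its mat:** It lies right way up and in line with the mat, within about 2 mm of its middle.

**One reading disagreed:** in the final check, the scene camera gave 54.6 mm at the +x end of the plate. I put this down to its slanting view picking up what lies behind the edge, because the side camera and the earlier wrist readings both showed the plate fully down.

I never touched the glue bottle, sander, rounds or brush. I didn't re-measure their positions at the end.

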